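# Stow the terminal strip and a pile of packers in the fitter's caddy

### The job

Clear up for the kitchen fitter: first put the terminal strip that lies on the packers into the open bin of the grey caddy. Then, keeping the three black packers together as one pile, lift them out of the card sleeve by their ends, set the pile down flat on the bare counter and let go, take it up again across its width, tip one end in under the hood of the caddy's snug cell and lower the other end until all three lie flat on the cell floor. Let go of everything, and leave the other things on the counter where they are.

Things in the scene. Friction and masses are not known exactly. Their poses are not given: they have to be found in the camera images.
- packer_1: black plastic levelling packer, a flat plate 40 mm (its x) by 60 mm (its y) by 6 mm (its z) with an 11 mm wide, 30 mm long slot cut in from the middle of its -y end; 25 g; origin at the centre of its underside, z up. The lowest of the pile of three (pile: 40x60 mm, 18 mm high; loose plates, not bound, a millimetre or two out of square)
- packer_2: black plastic levelling packer, a flat plate 40 mm (its x) by 60 mm (its y) by 6 mm (its z) with an 11 mm wide, 30 mm long slot cut in from the middle of its -y end; 25 g; origin at the centre of its underside, z up. The middle one of the pile
- packer_3: black plastic levelling packer, a flat plate 40 mm (its x) by 60 mm (its y) by 6 mm (its z) with an 11 mm wide, 30 mm long slot cut in from the middle of its -y end; 25 g; origin at the centre of its underside, z up. The top one of the pile
- strip: white screw-terminal strip, 19 mm (x) by 44 mm (y) by 16 mm high, 30 g; at the start it lies on top of the packers, lengthwise (its y within about 10 degrees of theirs); origin at the centre of its underside
- sleeve: fixed card packet cut open to a U channel: 5 mm floor, two side walls 44 mm apart (across its x), tops 23 mm above the counter, level with the pile's top; 56 mm long (y), both ends open. The pile stands out 2 mm at either end and can be pinched there across its 60 mm length down to the bare counter, not across its width. Flaps fold 12 mm out from the walls. Origin: centre of underside
- caddy: fixed grey plastic caddy, 132 mm (x) by 74 mm (y) on a 3 mm base plate. Its -x half is an open bin (see bin), its +x half a snug cell for the packers (see cell). Origin at the centre of its underside, z up. It stands to one side of the robot's midline and the sleeve to the other, some 0.35 to 0.45 m apart; the counter between them is clear (about 0.15 m square round x 0.55, y 0)
- bin (a point): middle of the open bin's floor, 3 mm above the counter (caddy frame x -34, y 0 mm; axes as the caddy's); the bin is 56 mm (x) by 68 mm (y) inside, its walls 18 mm above its floor, 25 mm where the hood's back rises
- cell (a point): middle of the packer cell's floor, 3 mm above the counter (caddy frame x +29.5, y 0 mm; axes as the caddy's). Inside 65 mm (x) by 45 mm (y). The +x end wall is 9 mm high, with a lip above it flaring outwards to 16 mm above the floor. Both long sides are open for fingers from x -17 to +25 mm (only the base plate, 37 mm to either side, lies there); 18 mm high cheeks guide the pile at the corners
- tape_roll: small roll of dark tape lying flat near the counter's front edge, 54 mm across, 19 mm high; origin at the centre of its underside
- tester: slim red voltage tester screwdriver lying near the front edge, 150 mm long, 18 mm thick
- screwdriver: screwdriver with a blue grip lying towards the back, 182 mm long, 26 mm thick
- bulb: white reflector lamp standing face down towards the back, 51 mm across, 58 mm high
- carton: small printed lamp carton standing towards the back, 56x56x66 mm high
- tape_measure: tape measure at the left, 116x118x46 mm
- screw_case: flat black assortment case at the right, 104x150x36 mm
- hood (a point): middle of the lower edge of the hood that roofs the cell's -x end (next to the bin): it reaches 11 mm over the cell, underside 22.5 mm and top 25.5 mm above the cell floor, closed at its sides. So the 60 mm pile cannot go straight down: with its other end raised some 15 to 18 degrees, one end slides in under the hood, then the raised end is lowered

How it is judged:
On the way, in this order (a step that is already met when the one before it is completed fails the run):
1. the terminal strip lies in the caddy's open bin, let go (x of strip in the frame of bin between -0.029 and 0.029 m and y of strip in the frame of bin between -0.036 and 0.036 m and z of strip in the frame of bin below 0.017 m and contact force between the fingers and strip below 0.05 N), for 0.2 s.
2. all three packers are lifted out of the sleeve together, as one pile (height (world z) of each of packer_1, packer_2, packer_3 above 0.026 m and horizontal distance between packer_1 and packer_2 below 0.008 m and horizontal distance between packer_2 and packer_3 below 0.008 m and distance between packer_1 and packer_3 below 0.018 m), for 0.2 s.
3. the pile is set down flat on the bare counter, clear of the sleeve, and let go (contact force between the fingers and packer_1 below 0.05 N and contact force between the fingers and packer_2 below 0.05 N and contact force between the fingers and packer_3 below 0.05 N and horizontal distance between packer_1 and packer_2 below 0.008 m and horizontal distance between packer_2 and packer_3 below 0.008 m and distance between packer_1 and packer_3 below 0.018 m and linear speed of each of packer_1, packer_2, packer_3 below 0.02 m/s and height (world z) of packer_1 below 0.002 m and angle between packer_1's own z axis and vertical below 0.05 rad and horizontal distance between packer_1 and sleeve above 0.05 m), for 0.2 s.
4. all three packers are taken up again together (height (world z) of each of packer_1, packer_2, packer_3 above 0.012 m and horizontal distance between packer_1 and packer_2 below 0.008 m and horizontal distance between packer_2 and packer_3 below 0.008 m and distance between packer_1 and packer_3 below 0.018 m), for 0.1 s.
At the end, for the whole second after the job is handed in: All three packers lie stacked on the floor of the hooded cell, flat (0.05 rad), at rest, each within 6 mm of the cell's middle along both sides and down within 2 mm; the terminal strip lies at rest inside the open bin, its underside under 17 mm above the floor (x of strip in the frame of bin between -0.029 and 0.029 m and y of strip in the frame of bin between -0.036 and 0.036 m and z of strip in the frame of bin below 0.017 m and linear speed of each of strip, packer_1, packer_2, packer_3 below 0.02 m/s and x of packer_1 in the frame of cell between -0.006 and 0.006 m and y of packer_1 in the frame of cell between -0.006 and 0.006 m and z of packer_1 in the frame of cell below 0.002 m and angle between each of packer_1, packer_2, packer_3's own z axis and vertical below 0.05 rad and x of packer_2 in the frame of cell between -0.006 and 0.006 m and y of packer_2 in the frame of cell between -0.006 and 0.006 m and z of packer_2 in the frame of cell below 0.008 m and x of packer_3 in the frame of cell between -0.006 and 0.006 m and y of packer_3 in the frame of cell between -0.006 and 0.006 m and z of packer_3 in the frame of cell below 0.014 m); the robot touches nothing.
It fails at once if another thing on the counter is pushed more than 30 mm from its place (distance of any of tape_roll, tester, screwdriver, bulb, carton, tape_measure, screw_case from where it was at the start of the episode above 0.03 m).
It also fails if it takes over 66 s, if anything falls off the work surface, if the arm or the gripper's body presses on something with over 40 N, if the wrist force passes 120 N, or if a joint passes its speed limit or range.

### The arm

A 6-joint arm with a two-finger parallel gripper is mounted at the origin on a cart in front of the work surface, level with it; the furniture and walls round the work are solid. World frame = base frame: x ahead of the robot, y to its left, z up, the work surface at z = 0. Lengths are in m, angles in rad, forces in N, time in s.
With the tool pointing down it reaches from about 0.35 to 0.775 m from the base axis. Payload 5.5 kg.
Tool frame: the origin (TCP) lies on the centre line of the jaws, within the pads' length; the fingertips stand 8 mm ahead of it and the grasp point (between the pads) lies 11 mm behind it; z points along the fingers, y is the direction in which the jaws open and shut (so a half turn about z gives the same grasp; the last joint's range is limited). The gripper opens to 85 mm and grips with 20 to 120 N. Pads are 22 mm wide; open, the fingers measure 114 mm over their backs; the gripper's body (76 mm by 85 mm) begins 54 mm behind the grasp point. The pads swing forward as they close: fully open they stand 13 mm farther back than shut.
Start: joints at [-0.14, 0.313, 0.046, 1.304, 0, 1.431], TCP at [0.575, -0, 0.239] pointing down, gripper open.
Joint ranges: [-2.76, 2.76], [-0.86, 1.69], [-1.03, 1.26], [-2.2, 2.34], [-1.47, 1.5], [-3.14, 3.14]. Speed limits (rad/s): [2.57, 2.57, 3.14, 3.14, 3.14, 3.14].

### API

Orientations are given as a unit quaternion [w, x, y, z].
In Python, from workcell import env gives the robot as it stands. The module is installed in compiled form; this text tells all that it offers.
- The arm moves only by the tool play_rows, never from a script. Its argument "steps" is a list of rows, each an object with "claw": the closure in counts, from 0 (fully open) to 255 (shut); "dp": the shift along the tool's x, y, z in m, a list of three; "angular": the turn, a rotation vector about the tool's x, y, z in degrees, a list of three. In form: [{"claw": claw, "dp": [dx, dy, dz], "angular": [wx, wy, wz]}, ...]. A call has exactly 8 rows; each row shifts and turns the commanded pose from where the row before left it, along the tool's axes as they then stand; what a row does not reach is not made up. A row lasts 1/12 s, in which the tool goes at most 41.7 mm and 7.16 degrees, less where a joint would pass 70% of its speed; a pose out of reach is approached as far as the arm can. A call is refused whole if a number of a shift passes 0.0417 or a number of a turn 7.16, either way. A call with a gripper value outside its range is refused whole. The fingers move at their own pace and stop on an object; "force" is the grip in N (left out, the last holds). Time passes only in rows, so rows that do not move let the fingers close, or fill a call up. It gives the time, the measured TCP pose, the force and the opening at its end, in the units of the state.
- env.get_state(): the state, without advancing time (a new reading comes with each control period).
- env.read_camera(name): name is "scene" or "side" or "wrist"; returns (picture, depth): 400x640x3 uint8, red, green, blue; 400x640 float32, m along the optical axis (not along the pixel's ray), 0 where there is no reading.
- env.calibration(name): a dict with "fx", "fy", "cx", "cy" (pixels), "world_from_camera" (4x4, takes a point from camera to world coordinates); the wrist camera has in their place "hand_eye" (4x4, takes a point from camera to tool coordinates, whose origin is the TCP and whose axes are the flange's). Camera axes: x right, y down, z forward; pixel columns grow to the right and rows downward; lengths in m; the calibration is good to about 2 mm. A picture is of the moment at which its call begins: read the wrist's pose just before it. calibration takes no time and is no camera call.
- env.hand_in(): hands the job in, once; it reports no verdict.
The state is a dict: "clock": time; "joint_pos": joint angles; "qvel": joint speeds; "tau": joint torques, N m; "tcp_pos": TCP position; "orientation": TCP orientation; "wrist_force": force on the tool from outside, world axes, zero at the start; "ft_torque": the same for the moment, N m; "finger_gap": finger opening in m.
Only numpy, scipy, OpenCV 4.12 (cv2) and the standard library are available. Lean on these libraries where they do the work, as an engineer would, in place of code of your own. Each camera call takes 0.05 s, during which the arm holds its last target. There are 200 camera calls.

## Working session

There is one attempt and no reset: what is moved stays moved. The work goes in short steps, Python scripts to look and compute and a tool call to move; the robot and the scene stay as the last step left them, time stands still between calls to the robot, and variables do not carry over. Pictures are saved under pics/ and viewed, about 8 in all and at most 12, crops included, and the job is handed in when it is done.

Besides the shell and the picture viewer there is one more tool, called as name(argument=value, ...), one argument or row to a line, values as JSON. play_rows: Moves the arm, as the interface text tells. Its arguments: {"type":"object","properties":{"steps":{"type":"array","items":{"type":"object","properties":{"claw":{"type":"number"},"dp":{"type":"array","items":{"type":"number"}},"angular":{"type":"array","items":{"type":"number"}}}}},"force":{"type":"number"}},"required":["steps"]}

```bash
mkdir -p pics
python3 - <<'E'
from workcell import env
import cv2,numpy as np
print(env.get_state())
for n in ("scene","wrist"):
    im,d=env.read_camera(n); cv2.imwrite(f"pics/{n}0.png",im[:,:,::-1]); np.save(f"pics/{n}0d.npy",d)
    print(n,env.calibration(n))
print(env.calibration("side"))
E
```

```text
{'clock': 0.0, 'joint_pos': array([-1.39567934e-01,  3.14060305e-01,  4.49994596e-02,  1.30357690e+00,
        2.23316093e-05,  1.43119457e+00]), 'qvel': array([ 0.00014748,  0.00015543, -0.00132732, -0.00050755,  0.00029213,
        0.00072736]), 'tau': array([-2.90074182e-03, -4.80629075e+01,  2.98531097e+01,  1.95313990e-02,
       -3.83516899e-04, -4.27451073e-05]), 'tcp_pos': array([5.74524438e-01, 8.22060993e-05, 2.38383132e-01]), 'orientation': array([-7.42007716e-04,  7.07094532e-01,  7.07118431e-01, -5.45209663e-04]), 'wrist_force': array([ 0.38615059, -0.31369489, -0.98878905]), 'ft_torque': array([ 0.04235916, -0.02414927,  0.03856763]), 'finger_gap': 0.08555599253713393}
scene {'fx': 502.2280687818065, 'fy': 502.2280687818065, 'cx': 313.6056459409872, 'cy': 202.34708761956932, 'world_from_camera': array([[ 0.51495701, -0.46149821,  0.72238403, -0.59791377],
       [-0.8571904 , -0.28374197,  0.42978496, -0.6702744 ],
       [ 0.00662568, -0.84054143, -0.54170675,  0.91922097],
       [ 0.        ,  0.        ,  0.        ,  1.        ]])}
wrist {'fx': 355.3952707663807, 'fy': 355.3952707663807, 'cx': 317.3024237272707, 'cy': 198.0943967644049, 'hand_eye': array([[ 6.97662304e-05, -9.64836810e-01, -2.62849624e-01,
         6.68033313e-02],
       [ 9.99999460e-01,  3.39741160e-04, -9.81658563e-04,
        -2.75272189e-04],
       [ 1.03644115e-03, -2.62849413e-01,  9.64836313e-01,
        -1.34553024e-01],
       [ 0.00000000e+00,  0.00000000e+00,  0.00000000e+00,
         1.00000000e+00]])}
{'fx': 503.0285205985927, 'fy': 503.0285205985927, 'cx': 319.6282937026124, 'cy': 203.35466163849344, 'world_from_camera': array([[ 0.57817005, -0.65045596,  0.49257124, -0.14065291],
       [-0.81576948, -0.44938787,  0.3641026 , -0.51277177],
       [-0.01547717, -0.6123378 , -0.79044473,  1.13746486],
       [ 0.        ,  0.        ,  0.        ,  1.        ]])}
```

View pics/scene0.png

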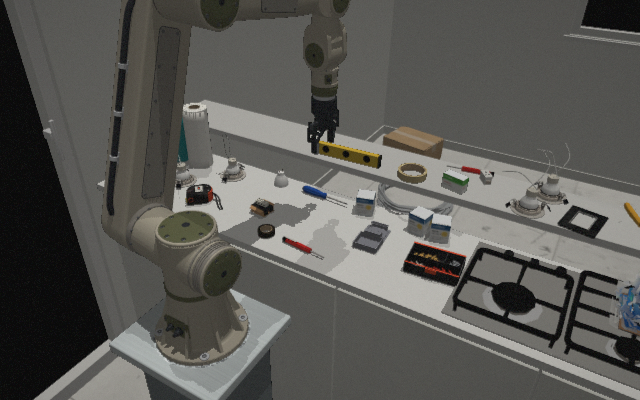

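The scene picture shows the sleeve with the strip near (262,207) and the grey caddy near (371,236). The tape roll is at (266,230) and the tester at (300,247).

```bash
cat > h.py <<'E'
from workcell import env
import cv2,numpy as np
from scipy.spatial.transform import Rotation as R
def pose():
    s=env.get_state(); T=np.eye(4); T[:3,:3]=R.from_quat(s['orientation'],scalar_first=True).as_matrix(); T[:3,3]=s['tcp_pos']; return T
def shot(n,tag):
    T=pose(); im,d=env.read_camera(n); c=env.calibration(n)
    W=T@c['hand_eye'] if n=='wrist' else c['world_from_camera']
    cv2.imwrite(f"pics/{tag}.png",im[:,:,::-1]); np.savez(f"pics/{tag}.npz",im=im,d=d,W=W,K=[c['fx'],c['fy'],c['cx'],c['cy']])
    return load(tag)
def load(tag):
    z=np.load(f"pics/{tag}.npz"); return z['im'],z['d'],z['W'],z['K']
def cloud(d,W,K):
    v,u=np.mgrid[:d.shape[0],:d.shape[1]]
    P=np.stack([(u-K[2])/K[0]*d,(v-K[3])/K[1]*d,d],-1)
    P=P@W[:3,:3].T+W[:3,3]; P[d==0]=np.nan; return P
def ray(u,v,z,W,K):
    r=W[:3,:3]@np.array([(u-K[2])/K[0],(v-K[3])/K[1],1]); o=W[:3,3]; return o+r*(z-o[2])/r[2]
def rect(pts):
    return cv2.minAreaRect(np.float32(pts)*1000)
E
python3 - <<'E'
from h import *
im,d,W,K=shot('side','side0'); P=cloud(d,W,K)
# top-view map of heights in work area
for n,(u,v) in dict().items(): pass
cv2.imwrite('pics/side0c.png',cv2.resize(im[:,:,::-1][60:360,60:580],None,fx=1.5,fy=1.5))
im,d,W,K=shot('scene','sc1'); P=cloud(d,W,K)
for u,v in [(262,207),(258,203),(371,236),(365,240),(378,230),(266,230)]: print(u,v,P[v,u],d[v,u])
E
```

```text
262 207 [0.48785203 0.17071982 0.02119694] 1.6322522
258 203 [0.4889447  0.18696201 0.03057629] 1.6349413
371 236 [ 0.54141176 -0.19527594  0.0122788 ] 1.5184745
365 240 [ 5.28425029e-01 -1.82318456e-01  4.13609605e-04] 1.5210894
378 230 [ 0.59397288 -0.19499553  0.00204978] 1.5621054
266 230 [ 0.41815094  0.10634193 -0.00349865] 1.5676104
```

View pics/side0c.png

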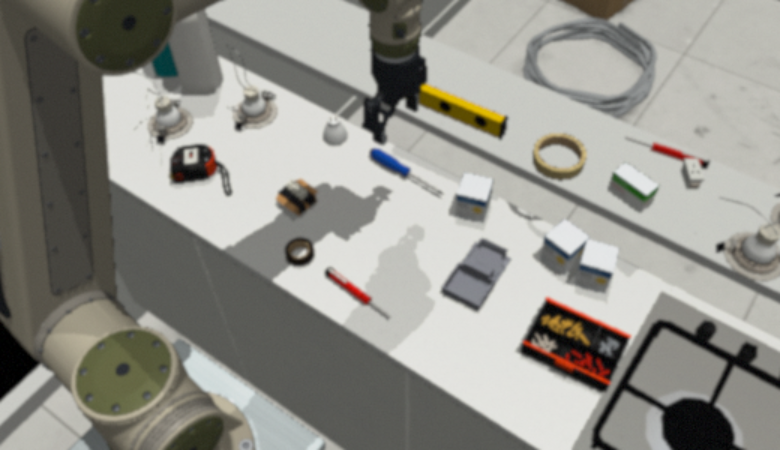

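The side view shows the sleeve at crop pixel (297,197) and the caddy at (476,273), whose hood is partway along it. I'm moving over the sleeve for a close look.

play_rows(
  steps=[
    {"claw":0,"dp":[0.0,-0.0107,0.005],"angular":[0,0,0]},
    {"claw":0,"dp":[0.025,-0.0107,0.005],"angular":[0,0,0]},
    {"claw":0,"dp":[0.025,-0.0107,0.005],"angular":[0,0,0]},
    {"claw":0,"dp":[0.025,-0.0107,0.005],"angular":[0,0,0]},
    {"claw":0,"dp":[0.025,-0.0107,0.005],"angular":[0,0,0]},
    {"claw":0,"dp":[0.025,-0.0107,0.005],"angular":[0,0,0]},
    {"claw":0,"dp":[0.025,-0.0107,0.005],"angular":[0,0,0]},
    {"claw":0,"dp":[0.025,-0.0107,0.005],"angular":[0,0,0]},
  ],
)

```text
clock: 0.87
tcp_pos: [0.4887, 0.176, 0.199]
orientation: [-0.0, 0.707, 0.707, -0.0]
wrist_force: [1.2, 1.2, -0.3]
finger_gap: 0.0853
```

Run:
```python
from h import *
print(pose().round(4), env.get_state()['joint_pos'].round(3))
im,d,W,K=shot('wrist','w1'); P=cloud(d,W,K)
sel=(abs(P[...,0]-.49)<.08)&(abs(P[...,1]-.175)<.08)
z=P[...,2]; print(np.histogram(z[sel],bins=np.arange(-.01,.06,.003)))
for lo,hi in [(.031,.05),(.015,.029)]:
    m=(sel&(z>lo)&(z<hi)).astype(np.uint8); n,l,st,c=cv2.connectedComponentsWithStats(m)
    for i in range(1,n):
        if st[i,4]>60: q=P[l==i]; print(lo,st[i],q.mean(0).round(4),rect(q[:,:2]))
```

```text
[[ 2.000e-04  1.000e+00 -0.000e+00  4.887e-01]
 [ 1.000e+00 -2.000e-04 -0.000e+00  1.760e-01]
 [-0.000e+00 -0.000e+00 -1.000e+00  1.990e-01]
 [ 0.000e+00  0.000e+00  0.000e+00  1.000e+00]] [ 0.191  0.222 -0.176  1.173 -0.     1.762]
(array([    0,     0,  1606, 20966,   196,   125,    56,    68,    79,
         341,  1872,  1345,    50,    94,    71,   648,   252,     0,
           0,     0,     0,     0,     0]), array([-0.01 , -0.007, -0.004, -0.001,  0.002,  0.005,  0.008,  0.011,
        0.014,  0.017,  0.02 ,  0.023,  0.026,  0.029,  0.032,  0.035,
        0.038,  0.041,  0.044,  0.047,  0.05 ,  0.053,  0.056,  0.059]))
0.031 [320 149  24  13 252] [0.4999 0.1997 0.0371] ((500.004150390625, 199.2639923095703), (9.122420310974121, 19.225452423095703), 84.26000213623047)
0.031 [319 161  23  13 251] [0.4987 0.1889 0.037 ] ((498.85498046875, 188.38954162597656), (9.065814971923828, 19.087148666381836), 83.73303985595703)
0.031 [316 174  24  25 490] [0.497  0.1726 0.0369] ((496.9376220703125, 172.04000854492188), (19.979230880737305, 19.08997344970703), 84.90091705322266)
0.015 [ 299  137   67   71 2618] [0.5006 0.1818 0.0227] ((500.9415588378906, 179.2452392578125), (62.11397171020508, 54.57899475097656), 83.09813690185547)
0.015 [284 139  20  63 782] [0.4664 0.1841 0.022 ] ((465.9936828613281, 183.7068634033203), (55.7826042175293, 12.326135635375977), 82.72886657714844)
0.015 [235 236  18  25 257] [0.4177 0.1069 0.0181] ((417.0294494628906, 107.42823028564453), (11.04556941986084, 28.197538375854492), 23.692485809326172)
```

View pics/w1.png

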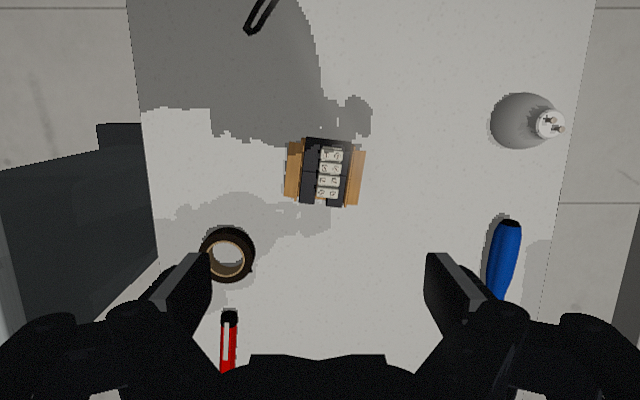

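The wrist view shows the strip at about (328,172) on the black pile, with flaps at x≈293 and x≈355. The tape roll is at (227,254). Next I'll refine the centres.

Run:
```python
from h import *
im,d,W,K=load('w1'); P=cloud(d,W,K); z=P[...,2]
sel=(abs(P[...,0]-.495)<.06)&(abs(P[...,1]-.185)<.05)
q=P[sel&(z>.031)]; print('strip',rect(q[:,:2]))
hsv=cv2.cvtColor(im,cv2.COLOR_RGB2HSV)
fl=sel&(hsv[...,1]>90)&(hsv[...,2]>80)&(z>.016)
print('sleeve flaps all',rect(P[fl][:,:2]))
m=fl.astype(np.uint8); n,l,st,c=cv2.connectedComponentsWithStats(m)
for i in range(1,n):
    if st[i,4]>100: print(st[i],rect(P[l==i][:,:2]))
bl=sel&(im.max(2)<60)&(z>.015)&(z<.03)
m=bl.astype(np.uint8); n,l,st,c=cv2.connectedComponentsWithStats(m); 
k=[i for i in range(1,n) if st[i,4]>80]; print('pile',[ (st[i],rect(P[l==i][:,:2])) for i in k]); 
uv=np.argwhere(np.isin(l,k)); print('pile rect ray', rect([ray(u,v,.023,W,K)[:2] for v,u in uv]))
st_=sel&(z>.031); uv=np.argwhere(st_); print('strip ray',rect([ray(u,v,.039,W,K)[:2] for v,u in uv]))
```

```text
strip ((495.1342468261719, 183.20553588867188), (42.10209655761719, 120.58168029785156), 87.50990295410156)
sleeve flaps all ((501.8924865722656, 179.58853149414062), (54.60923767089844, 84.43189239501953), 82.98779296875)
[284 140  19  61 761] ((466.0340576171875, 184.0232696533203), (54.6102180480957, 12.326135635375977), 82.72886657714844)
[344 147  21  60 650] ((521.4826049804688, 176.88192749023438), (54.027061462402344, 11.874719619750977), 82.9514389038086)
pile [(array([ 299,  137,   41,   67, 1127], dtype=int32), ((488.2402038574219, 182.30519104003906), (59.72067642211914, 29.245866775512695), 81.23941040039062)), (array([326, 165,  21,  42, 243], dtype=int32), ((506.22119140625, 168.75277709960938), (40.11517333984375, 14.139082908630371), 78.50792694091797))]
pile rect ray ((494.14373779296875, 181.79879760742188), (59.329246520996094, 39.95570373535156), 82.85334014892578)
strip ray ((547.676025390625, 77.99771118164062), (532.9627075195312, 253.53269958496094), 0.05178886279463768)
```

play_rows(
  steps=[
    {"claw":120,"dp":[0.007,0.0095,0.005],"angular":[0,0,6]},
    {"claw":120,"dp":[0,0,0.02],"angular":[0,0,0]},
    {"claw":120,"dp":[0,0,0.02],"angular":[0,0,0]},
    {"claw":120,"dp":[0,0,0.02],"angular":[0,0,0]},
    {"claw":120,"dp":[0,0,0.02],"angular":[0,0,0]},
    {"claw":120,"dp":[0,0,0.02],"angular":[0,0,0]},
    {"claw":120,"dp":[0,0,0.02],"angular":[0,0,0]},
    {"claw":120,"dp":[0,0,0.015],"angular":[0,0,0]},
  ],
  force=40,
)

```text
clock: 1.58
tcp_pos: [0.4981, 0.1817, 0.0575]
orientation: [-0.0, 0.743, 0.669, -0.001]
wrist_force: [-1.2, -0.2, 0.2]
finger_gap: 0.0453
```

play_rows(
  steps=[
    {"claw":120,"dp":[0,0,0.01],"angular":[0,0,0]},
    {"claw":120,"dp":[0,0,0.01],"angular":[0,0,0]},
    {"claw":120,"dp":[0,0,0.002],"angular":[0,0,0]},
    {"claw":255,"dp":[0,0,0],"angular":[0,0,0]},
    {"claw":255,"dp":[0,0,0],"angular":[0,0,0]},
    {"claw":255,"dp":[0,0,0],"angular":[0,0,0]},
    {"claw":255,"dp":[0,0,0],"angular":[0,0,0]},
    {"claw":255,"dp":[0,0,0],"angular":[0,0,0]},
  ],
)

```text
clock: 2.25
tcp_pos: [0.4997, 0.1821, 0.0382]
orientation: [0.001, 0.743, 0.669, 0.001]
wrist_force: [0.4, 0.5, 2.1]
finger_gap: 0.0179
```

play_rows(
  steps=[
    {"claw":255,"dp":[0,0,-0.01],"angular":[0,0,0]},
    {"claw":255,"dp":[0,0,-0.03],"angular":[0,0,0]},
    {"claw":255,"dp":[0,0,-0.04],"angular":[0,0,0]},
    {"claw":255,"dp":[-0.015,0.004,-0.04],"angular":[0,0,0]},
    {"claw":255,"dp":[-0.03,0.008,-0.028],"angular":[0,0,0]},
    {"claw":255,"dp":[-0.03,0.008,-0.014],"angular":[0,0,0]},
    {"claw":255,"dp":[-0.03,0.008,0],"angular":[0,0,0]},
    {"claw":255,"dp":[-0.03,0.008,0],"angular":[0,0,0]},
  ],
)

```text
clock: 2.92
tcp_pos: [0.5216, 0.0433, 0.2009]
orientation: [0.002, 0.743, 0.669, 0.002]
wrist_force: [0.3, 0.1, -0.5]
finger_gap: 0.0175
```

play_rows(
  steps=[
    {"claw":255,"dp":[-0.034,0.009,0],"angular":[0,0,0]},
    {"claw":255,"dp":[-0.034,0.009,0],"angular":[0,0,0]},
    {"claw":255,"dp":[-0.034,0.009,0],"angular":[0,0,0]},
    {"claw":255,"dp":[-0.034,0.009,0],"angular":[0,0,0]},
    {"claw":255,"dp":[-0.034,0.009,0],"angular":[0,0,0]},
    {"claw":255,"dp":[-0.034,0.009,0],"angular":[0,0,0]},
    {"claw":255,"dp":[-0.025,0.009,0],"angular":[0,0,0]},
    {"claw":255,"dp":[0,0,0],"angular":[0,0,0]},
  ],
)

```text
clock: 3.58
tcp_pos: [0.5602, -0.195, 0.1986]
orientation: [0.002, 0.745, 0.667, -0.0]
wrist_force: [-0.3, 0.2, 0.3]
finger_gap: 0.0175
```

Run:
```python
from h import *
print(pose().round(4), env.get_state()['joint_pos'].round(3))
im,d,W,K=shot('wrist','w2')
```

```text
[[ 0.1097  0.994   0.0018  0.5602]
 [ 0.994  -0.1097 -0.0025 -0.195 ]
 [-0.0023  0.0021 -1.      0.1986]
 [ 0.      0.      0.      1.    ]] [-4.700e-01  3.600e-01  1.200e-02  1.220e+00 -1.000e-03  1.211e+00]
```

View pics/w2.png

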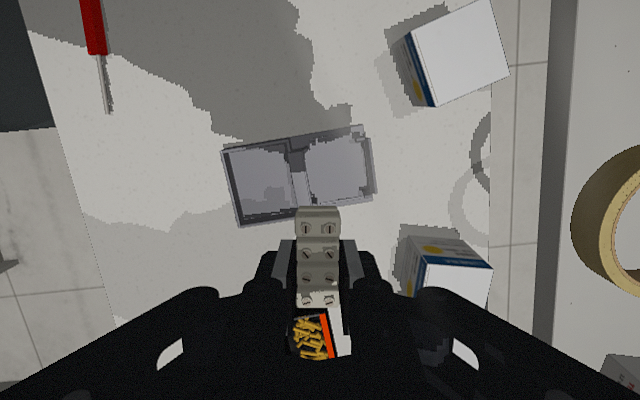

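The caddy is in view, with the bin at about (258,183), the hood at about (298,175), the cell at about (338,168) and the flared lip at about (370,165). The strip is held at (318,255).

Run:
```python
from h import *
im,d,W,K=load('w2'); P=cloud(d,W,K); z=P[...,2]
v,u=np.mgrid[:400,:640]
roi=(u>200)&(u<390)&(v>110)&(v<240)
print('counter z',np.nanmedian(z[(u>230)&(u<280)&(v>100)&(v<130)]))
hood=roi&(z>.022)&(z<.034)&(v<208)
m=hood.astype(np.uint8); n,l,st,c=cv2.connectedComponentsWithStats(m)
for i in range(1,n):
    if st[i,4]>30: print('hi',st[i],P[l==i].mean(0).round(4),rect(P[l==i][:,:2]))
for lo,hi in [(.0095,.036),(.0015,.036)]:
    a=roi&(z>lo)&(z<hi)&~((u>290)&(v>203))
    m=a.astype(np.uint8); n,l,st,c=cv2.connectedComponentsWithStats(m); i=1+st[1:,4].argmax()
    print('all',lo,st[i],rect(P[l==i][:,:2]))
vis=np.zeros((400,640,3),np.uint8)
vis[...]=np.clip((np.nan_to_num(z)+.005)*6000,0,255)[...,None]
cv2.imwrite('pics/z2.png',cv2.resize(cv2.applyColorMap(vis[100:250,190:400],cv2.COLORMAP_JET),None,fx=3.5,fy=3.5,interpolation=cv2.INTER_NEAREST))
```

```text
counter z 4.93929223450984e-05
hi [287 148  31  60 917] [ 0.5449 -0.1921  0.0284] ((546.4796142578125, -193.4697265625), (17.883256912231445, 51.880489349365234), 3.595207691192627)
all 0.0095 [ 220  138   98   91 2078] ((516.3667602539062, -195.97894287109375), (78.60596466064453, 74.25230407714844), 3.3957414627075195)
all 0.0015 [  220   125   158   105 11038] ((542.8470458984375, -197.90011596679688), (142.98851013183594, 82.45265197753906), 3.9530694484710693)
```

View pics/z2.png

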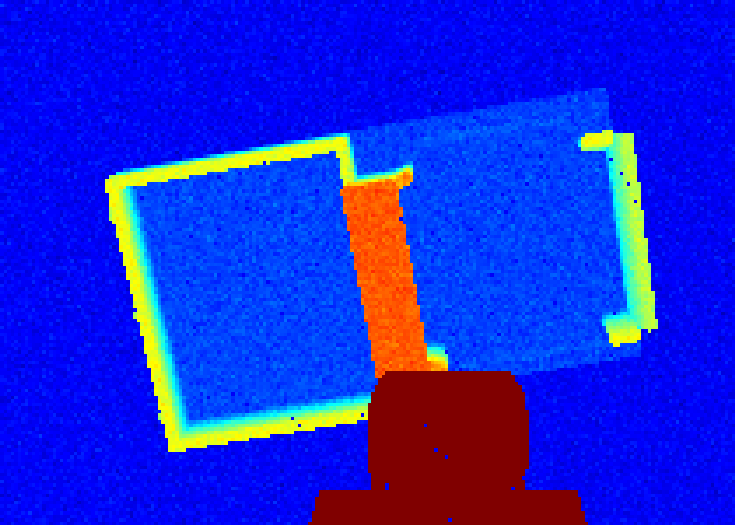

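play_rows(
  steps=[
    {"claw":255,"dp":[-0.0022,-0.017,0.02],"angular":[0,0,0]},
    {"claw":255,"dp":[-0.0022,-0.017,0.02],"angular":[0,0,0]},
    {"claw":255,"dp":[-0.0022,-0.0168,0.02],"angular":[0,0,0]},
    {"claw":255,"dp":[0,0,0.02],"angular":[0,0,-5]},
    {"claw":255,"dp":[0,0,0.02],"angular":[0,0,-4.8]},
    {"claw":255,"dp":[0,0,0.02],"angular":[0,0,0]},
    {"claw":255,"dp":[0,0,0.02],"angular":[0,0,0]},
    {"claw":255,"dp":[0,0,0.012],"angular":[0,0,0]},
  ],
)

```text
clock: 4.3
tcp_pos: [0.5068, -0.1892, 0.0448]
orientation: [-0.001, 0.683, 0.731, -0.0]
wrist_force: [-0.5, 0.2, -0.5]
finger_gap: 0.0182
```

Run:
```python
from h import *
print(pose().round(4))
```

```text
[[-0.0676  0.9977 -0.0019  0.5068]
 [ 0.9977  0.0676  0.0015 -0.1892]
 [ 0.0016 -0.0018 -1.      0.0448]
 [ 0.      0.      0.      1.    ]]
```

play_rows(
  steps=[
    {"claw":255,"dp":[-0.007,0.0017,0.005],"angular":[0,0,0]},
    {"claw":255,"dp":[0,0,0.01],"angular":[0,0,0]},
    {"claw":255,"dp":[0,0,0.005],"angular":[0,0,0]},
    {"claw":255,"dp":[0,0,0],"angular":[0,0,0]},
    {"claw":180,"dp":[0,0,0],"angular":[0,0,0]},
    {"claw":180,"dp":[0,0,0],"angular":[0,0,0]},
    {"claw":180,"dp":[0,0,0],"angular":[0,0,0]},
    {"claw":180,"dp":[0,0,-0.01],"angular":[0,0,0]},
  ],
)

```text
clock: 4.97
tcp_pos: [0.5093, -0.1974, 0.0353]
orientation: [-0.001, 0.683, 0.73, -0.0]
wrist_force: [-1.1, -0.7, -0.1]
finger_gap: 0.0251
```

play_rows(
  steps=[
    {"claw":180,"dp":[0,0,-0.015],"angular":[0,0,0]},
    {"claw":120,"dp":[0,0,-0.03],"angular":[0,0,0]},
    {"claw":0,"dp":[0,0.01,-0.04],"angular":[0,0,0]},
    {"claw":0,"dp":[0,0.01,-0.04],"angular":[0,0,0]},
    {"claw":0,"dp":[0,0.01,-0.03],"angular":[0,0,0]},
    {"claw":0,"dp":[0,0.01,-0.01],"angular":[0,0,0]},
    {"claw":0,"dp":[0,0,0],"angular":[0,0,0]},
    {"claw":0,"dp":[0,0,0],"angular":[0,0,0]},
  ],
)

```text
clock: 5.63
tcp_pos: [0.5505, -0.1954, 0.2021]
orientation: [0.001, 0.683, 0.73, 0.0]
wrist_force: [0.1, -0.5, -0.3]
finger_gap: 0.0854
```

Run:
```python
from h import *
print(pose().round(4))
im,d,W,K=shot('wrist','w3'); P=cloud(d,W,K); z=P[...,2]
roi=(abs(P[...,0]-.545)<.09)&(abs(P[...,1]+.195)<.055)
v,u=np.nonzero(roi); print(u.min(),u.max(),v.min(),v.max())
vis=np.clip((np.nan_to_num(z)+.005)*6000,0,255).astype(np.uint8)
a=cv2.applyColorMap(vis,cv2.COLORMAP_JET)
s=np.s_[v.min():v.max(),u.min():u.max()]
cv2.imwrite('pics/w3c.png',cv2.resize(np.vstack([a[s],im[s][:,:,::-1]]),None,fx=2.4,fy=2.4,interpolation=cv2.INTER_NEAREST))
# fits in world: bin rim; base
def cs(lo,hi,minn=40):
    m=(roi&(z>lo)&(z<hi)).astype(np.uint8); n,l,st,c=cv2.connectedComponentsWithStats(m)
    for i in range(1,n):
        if st[i,4]>minn: q=P[l==i]; print(lo,hi,st[i],q.mean(0).round(4),np.round(rect(q[:,:2])[0],1),np.round(rect(q[:,:2])[1],1),round(rect(q[:,:2])[2],2))
cs(.0255,.04); cs(.0185,.0245); cs(.0085,.04); cs(.0015,.04,500)
```

```text
[[-0.0667  0.9978  0.0018  0.5505]
 [ 0.9978  0.0667 -0.001  -0.1954]
 [-0.0011  0.0017 -1.      0.2021]
 [ 0.      0.      0.      1.    ]]
0 639 107 399
0.0255 0.04 [304 148  20  58 905] [ 0.545  -0.1934  0.0285] [ 546.9 -194.2] [17.3 52. ] 3.29
0.0185 0.0245 [237 134  74  81 816] [ 0.5012 -0.1959  0.0208] [ 510.8 -196.2] [65.7 74. ] 3.51
0.0185 0.0245 [381 148   6  37  75] [ 0.6092 -0.1816  0.0192] [ 609.1 -181.5] [ 3.3 33.2] 3.47
0.0085 0.04 [ 236  133   88   82 2213] [ 0.5205 -0.1965  0.0225] [ 516.5 -195.7] [77.9 74.2] 3.84
0.0085 0.04 [368 146  19  60 567] [ 0.607  -0.1915  0.0164] [ 605.1 -190.7] [13.2 54.9] 3.35
0.0085 0.04 [262 151  23  47 946] [ 0.5101 -0.1959  0.0165] [ 509.7 -196.9] [19.3 42.7] 4.35
0.0015 0.04 [  236   131   151    85 11313] [ 0.5429 -0.1936  0.0088] [ 545.1 -196.8] [142.  82.] 3.92
```

View pics/w3c.png

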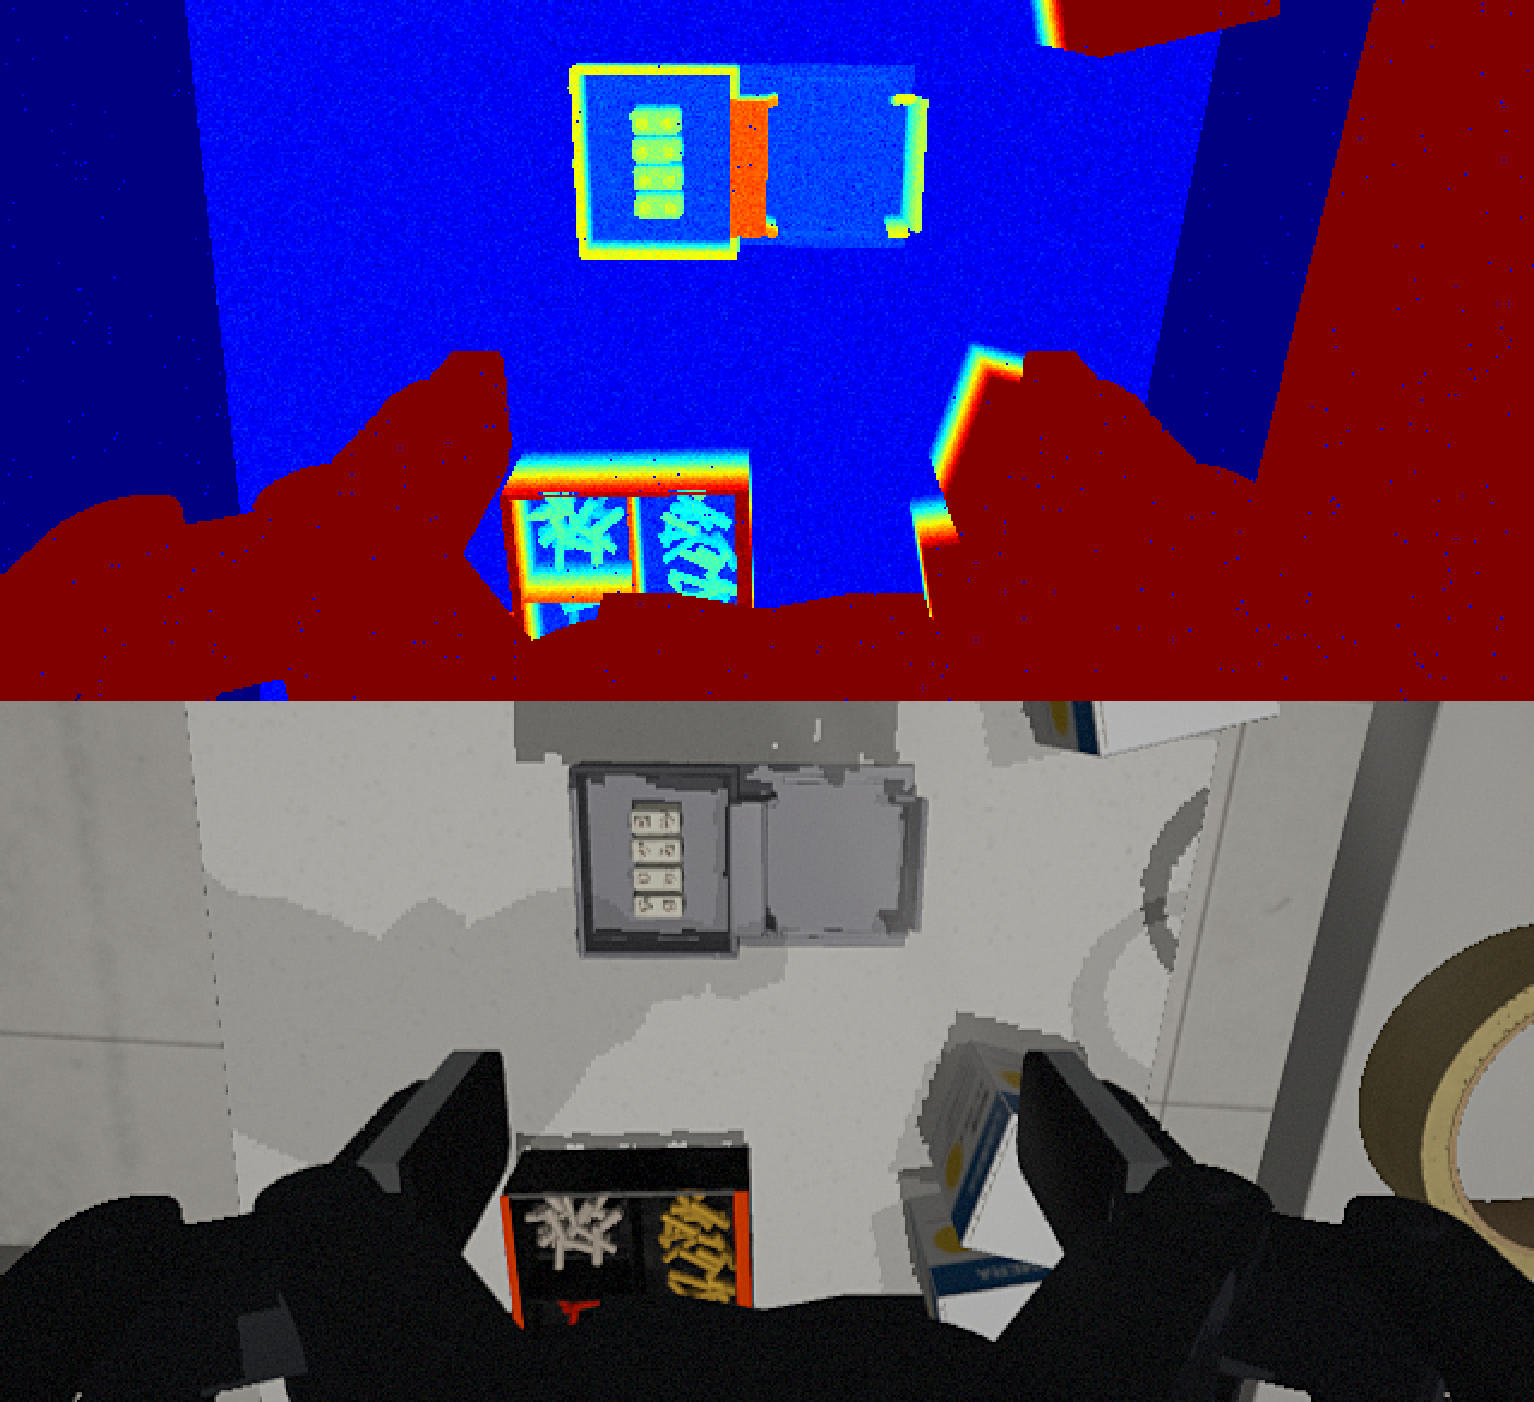

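Strip is flat in the bin. From the height map, the caddy origin is at about (0.544,-0.194) with 3.5° yaw, and the cell is at about (0.573,-0.192). Back to the sleeve, turning the jaws along the pile's length.

play_rows(
  steps=[
    {"claw":0,"dp":[0.0345,-0.0028,0],"angular":[0,0,0]},
    {"claw":0,"dp":[0.0345,-0.0028,0],"angular":[0,0,0]},
    {"claw":0,"dp":[0.0345,-0.0028,0],"angular":[0,0,0]},
    {"claw":0,"dp":[0.0345,-0.0028,0],"angular":[0,0,0]},
    {"claw":0,"dp":[0.0345,-0.0028,0],"angular":[0,0,0]},
    {"claw":0,"dp":[0.0345,-0.0028,0],"angular":[0,0,0]},
    {"claw":0,"dp":[0.0345,-0.0028,0],"angular":[0,0,0]},
    {"claw":0,"dp":[0.0345,-0.0028,0],"angular":[0,0,0]},
  ],
)

```text
clock: 6.35
tcp_pos: [0.5069, 0.0798, 0.1991]
orientation: [-0.001, 0.684, 0.73, -0.001]
wrist_force: [1.3, 0.2, 0.1]
finger_gap: 0.0856
```

play_rows(
  steps=[
    {"claw":0,"dp":[0.0345,-0.0028,0],"angular":[0,0,0]},
    {"claw":0,"dp":[0.0345,-0.0028,0],"angular":[0,0,0]},
    {"claw":0,"dp":[0.0345,-0.0028,0],"angular":[0,0,0]},
    {"claw":0,"dp":[0,0,0],"angular":[0,0,-6.6]},
    {"claw":0,"dp":[0,0,0],"angular":[0,0,-6.6]},
    {"claw":0,"dp":[0,0,0],"angular":[0,0,-6.6]},
    {"claw":0,"dp":[0,0,0],"angular":[0,0,-6.6]},
    {"claw":0,"dp":[0,0,0],"angular":[0,0,-6.6]},
  ],
)

```text
clock: 7.02
tcp_pos: [0.4921, 0.1808, 0.1989]
orientation: [-0.002, 0.445, 0.895, -0.001]
wrist_force: [0.2, 0.1, 0.1]
finger_gap: 0.0855
```

play_rows(
  steps=[
    {"claw":0,"dp":[0,0,0],"angular":[0,0,-6.6]},
    {"claw":0,"dp":[0,0,0],"angular":[0,0,-6.6]},
    {"claw":0,"dp":[0,0,0],"angular":[0,0,-6.6]},
    {"claw":0,"dp":[0,0,0],"angular":[0,0,-6.6]},
    {"claw":0,"dp":[0,0,0],"angular":[0,0,-6.6]},
    {"claw":0,"dp":[0,0,0],"angular":[0,0,-6.6]},
    {"claw":0,"dp":[0,0,0],"angular":[0,0,-6.6]},
    {"claw":0,"dp":[0,0,0],"angular":[0,0,0]},
  ],
)

```text
clock: 7.68
tcp_pos: [0.4923, 0.1806, 0.1991]
orientation: [-0.002, 0.06, 0.998, -0.001]
wrist_force: [0.5, 0.3, -1.3]
finger_gap: 0.0857
```

Run:
```python
from h import *
T=pose(); print(T.round(4), env.get_state()['joint_pos'].round(3))
im,d,W,K=shot('wrist','w4'); P=cloud(d,W,K); z=P[...,2]
sel=(abs(P[...,0]-.495)<.06)&(abs(P[...,1]-.182)<.05)
hsv=cv2.cvtColor(im,cv2.COLOR_RGB2HSV)
fl=(sel&(hsv[...,1]>90)&(hsv[...,2]>70)&(z>.016)).astype(np.uint8)
bl=(sel&(im.max(2)<70)&(z>.017)&(z<.03)).astype(np.uint8)
for nm,m in (('flap',fl),('pile',bl)):
    n,l,st,c=cv2.connectedComponentsWithStats(m)
    for i in range(1,n):
        if st[i,4]>80: 
            uv=np.argwhere(l==i); print(nm,st[i],P[l==i].mean(0).round(4),rect([ray(u,v,.023,W,K)[:2] for v,u in uv]))
```

```text
[[-0.9928  0.1196 -0.0042  0.4923]
 [ 0.1196  0.9928 -0.001   0.1806]
 [ 0.004  -0.0015 -1.      0.1991]
 [ 0.      0.      0.      1.    ]] [ 0.198  0.235 -0.159  1.181 -0.     0.318]
flap [286 143  63  15 766] [0.466  0.1832 0.0219] ((465.7196350097656, 183.68069458007812), (54.43671798706055, 12.098889350891113), 81.64015197753906)
flap [287 205  61  12 659] [0.5208 0.1769 0.022 ] ((520.6194458007812, 176.90545654296875), (54.642250061035156, 10.50266170501709), 83.1692123413086)
pile [ 284  157   69   48 2697] [0.4939 0.1831 0.0227] ((493.25738525390625, 180.9415283203125), (60.95970916748047, 42.9161376953125), 83.15349578857422)
```

play_rows(
  steps=[
    {"claw":0,"dp":[-0.0015,0.0005,0.02],"angular":[0,0,0]},
    {"claw":0,"dp":[0,0,0.025],"angular":[0,0,0]},
    {"claw":0,"dp":[0,0,0.025],"angular":[0,0,0]},
    {"claw":0,"dp":[0,0,0.025],"angular":[0,0,0]},
    {"claw":0,"dp":[0,0,0.025],"angular":[0,0,0]},
    {"claw":0,"dp":[0,0,0.02],"angular":[0,0,0]},
    {"claw":0,"dp":[0,0,0.01],"angular":[0,0,0]},
    {"claw":0,"dp":[0,0,0],"angular":[0,0,0]},
  ],
)

```text
clock: 8.4
tcp_pos: [0.493, 0.1809, 0.0481]
orientation: [-0.003, 0.062, 0.998, -0.001]
wrist_force: [-1.0, 0.2, -0.3]
finger_gap: 0.0855
```

Run:
```python
from h import *
for i in range(3): print(pose().round(4)[:3].tolist()); env.read_camera('side')
```

```text
[[-0.9922, 0.1242, -0.006, 0.493], [0.1242, 0.9923, -0.0013, 0.1809], [0.0058, -0.002, -1.0, 0.0481]]
[[-0.9923, 0.1237, -0.0034, 0.4943], [0.1237, 0.9923, -0.0008, 0.1812], [0.0033, -0.0012, -1.0, 0.0498]]
[[-0.9924, 0.1232, -0.0007, 0.4956], [0.1232, 0.9924, -0.0002, 0.1815], [0.0007, -0.0003, -1.0, 0.0511]]
```

Run:
```python
from h import *
for i in range(12):
    s=env.get_state(); print(round(float(s['clock']),2),s['tcp_pos'].round(4),s['joint_pos'].round(4)[:4]); env.read_camera('side')
```

```text
8.55 [0.4964 0.1817 0.0519] [ 0.199   0.3577 -0.3799  0.832 ]
8.6 [0.4968 0.1818 0.0523] [ 0.199   0.3573 -0.3794  0.8319]
8.65 [0.497  0.1819 0.0525] [ 0.1991  0.357  -0.3793  0.8318]
8.7 [0.497  0.1819 0.0525] [ 0.1991  0.357  -0.3794  0.8316]
8.75 [0.4968 0.1818 0.0523] [ 0.1991  0.357  -0.3797  0.8316]
8.8 [0.4966 0.1818 0.0522] [ 0.1991  0.3572 -0.38    0.8314]
8.85 [0.4964 0.1818 0.0519] [ 0.1992  0.3574 -0.3803  0.8313]
8.9 [0.4963 0.1818 0.0517] [ 0.1992  0.3576 -0.3806  0.8312]
8.95 [0.4961 0.1817 0.0516] [ 0.1991  0.3578 -0.3808  0.8312]
9.0 [0.496  0.1817 0.0514] [ 0.1991  0.358  -0.3809  0.8311]
9.05 [0.4959 0.1817 0.0513] [ 0.1991  0.3582 -0.3811  0.8311]
9.1 [0.4958 0.1817 0.0512] [ 0.1991  0.3584 -0.3811  0.8311]
```

play_rows(
  steps=[
    {"claw":0,"dp":[0.001,-0.0005,0.007],"angular":[0,0,0]},
    {"claw":0,"dp":[0.001,0,0.007],"angular":[0,0,0]},
    {"claw":0,"dp":[0,0,0.007],"angular":[0,0,0]},
    {"claw":0,"dp":[0,0,0.007],"angular":[0,0,0]},
    {"claw":0,"dp":[0,0,0.007],"angular":[0,0,0]},
    {"claw":0,"dp":[0,0,0.005],"angular":[0,0,0]},
    {"claw":0,"dp":[0,0,0.002],"angular":[0,0,0]},
    {"claw":0,"dp":[0,0,0],"angular":[0,0,0]},
  ],
)

```text
clock: 9.82
tcp_pos: [0.4932, 0.1813, 0.0082]
orientation: [-0.001, 0.061, 0.998, -0.0]
wrist_force: [0.3, -0.4, 0.3]
finger_gap: 0.0853
```

play_rows(
  steps=[
    {"claw":0,"dp":[0,0,0],"angular":[0,0,0]},
    {"claw":0,"dp":[0,0,0],"angular":[0,0,0]},
    {"claw":0,"dp":[0,0,0],"angular":[0,0,0]},
    {"claw":0,"dp":[0,0,0],"angular":[0,0,0]},
    {"claw":0,"dp":[0,0,0],"angular":[0,0,0]},
    {"claw":0,"dp":[0,0,0],"angular":[0,0,0]},
    {"claw":0,"dp":[0,0,0],"angular":[0,0,0]},
    {"claw":0,"dp":[0,0,0],"angular":[0,0,0]},
  ],
)

```text
clock: 10.48
tcp_pos: [0.4938, 0.1814, 0.0091]
orientation: [0.0, 0.061, 0.998, -0.0]
wrist_force: [0.8, -0.4, -0.2]
finger_gap: 0.0857
```

play_rows(
  steps=[
    {"claw":30,"dp":[0,-0.0003,0.003],"angular":[0,0,0]},
    {"claw":55,"dp":[0,0,0],"angular":[0,0,0]},
    {"claw":65,"dp":[0,0,0],"angular":[0,0,0]},
    {"claw":75,"dp":[0,0,0],"angular":[0,0,0]},
    {"claw":85,"dp":[0,0,0],"angular":[0,0,0]},
    {"claw":120,"dp":[0,0,0],"angular":[0,0,0]},
    {"claw":120,"dp":[0,0,0],"angular":[0,0,0]},
    {"claw":120,"dp":[0,0,0],"angular":[0,0,0]},
  ],
  force=60,
)

```text
clock: 11.15
tcp_pos: [0.4938, 0.1811, 0.0064]
orientation: [0.0, 0.061, 0.998, -0.0]
wrist_force: [-1.5, -0.6, 5.1]
finger_gap: 0.0586
```

Run:
```python
from h import *
s=env.get_state(); print(s['tcp_pos'].round(4),s['finger_gap'],s['wrist_force'].round(1),s['ft_torque'].round(2))
im,d,W,K=shot('side','s5'); P=cloud(d,W,K)
Wi=np.linalg.inv(W); c=Wi@[.494,.181,.02,1]; u,v=c[0]/c[2]*K[0]+K[2],c[1]/c[2]*K[1]+K[3]; print(u,v)
u,v=int(u),int(v)
a=cv2.resize(im[v-50:v+50,u-60:u+60,::-1],None,fx=5,fy=5,interpolation=cv2.INTER_CUBIC)
cv2.imwrite('pics/s5c.png',a)
```

```text
[0.4938 0.1811 0.0064] 0.05864095351398567 [-1.5 -0.6  5.1] [-0.2   0.28 -0.01]
256.51998111157354 189.3524714788647
```

View pics/s5c.png

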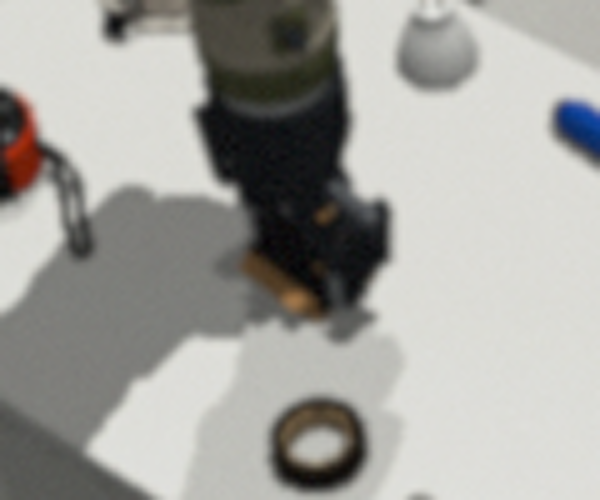

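Gripped: gap 58.6 mm, which matches 60 mm given the earlier offset of about -1.2 mm. I'll regrip 3 mm higher so the tips don't reach the counter before the pile at set-down.

play_rows(
  steps=[
    {"claw":55,"dp":[0,0,0],"angular":[0,0,0]},
    {"claw":55,"dp":[0,0,0],"angular":[0,0,0]},
    {"claw":55,"dp":[0,0,-0.003],"angular":[0,0,0]},
    {"claw":55,"dp":[0,0,0],"angular":[0,0,0]},
    {"claw":75,"dp":[0,0,0],"angular":[0,0,0]},
    {"claw":85,"dp":[0,0,0],"angular":[0,0,0]},
    {"claw":120,"dp":[0,0,0],"angular":[0,0,0]},
    {"claw":120,"dp":[0,0,0],"angular":[0,0,0]},
  ],
  force=70,
)

```text
clock: 11.87
tcp_pos: [0.4939, 0.1812, 0.0097]
orientation: [0.0, 0.061, 0.998, 0.0]
wrist_force: [-1.1, -0.5, 5.3]
finger_gap: 0.058
```

play_rows(
  steps=[
    {"claw":120,"dp":[0,0,0],"angular":[0,0,0]},
    {"claw":120,"dp":[0,0,-0.004],"angular":[0,0,0]},
    {"claw":120,"dp":[0,0,-0.008],"angular":[0,0,0]},
    {"claw":120,"dp":[0,0,-0.012],"angular":[0,0,0]},
    {"claw":120,"dp":[0,0,-0.015],"angular":[0,0,0]},
    {"claw":120,"dp":[0,0,-0.015],"angular":[0,0,0]},
    {"claw":120,"dp":[0,0,-0.01],"angular":[0,0,0]},
    {"claw":120,"dp":[0,0,-0.005],"angular":[0,0,0]},
  ],
)

```text
clock: 12.53
tcp_pos: [0.4947, 0.1813, 0.0799]
orientation: [0.001, 0.061, 0.998, 0.0]
wrist_force: [-0.3, 1.0, -0.7]
finger_gap: 0.0582
```

Run:
```python
from h import *
s=env.get_state(); print(s['tcp_pos'].round(4),s['finger_gap'],s['wrist_force'].round(1),s['ft_torque'].round(2))
im,d,W,K=shot('side','s6')
Wi=np.linalg.inv(W); c=Wi@[.494,.181,.04,1]; u,v=int(c[0]/c[2]*K[0]+K[2]),int(c[1]/c[2]*K[1]+K[3])
a=im[v-50:v+50,u-60:u+60,::-1]
im,d,W,K=shot('wrist','w6')
cv2.imwrite('pics/s6c.png',np.vstack([cv2.resize(a,(480,400)),cv2.resize(im[...,::-1][200:360,160:480],(480,200))]))
```

```text
[0.4947 0.1813 0.0799] 0.058192494308210954 [-0.3  1.  -0.7] [-0.02 -0.   -0.05]
```

View pics/s6c.png

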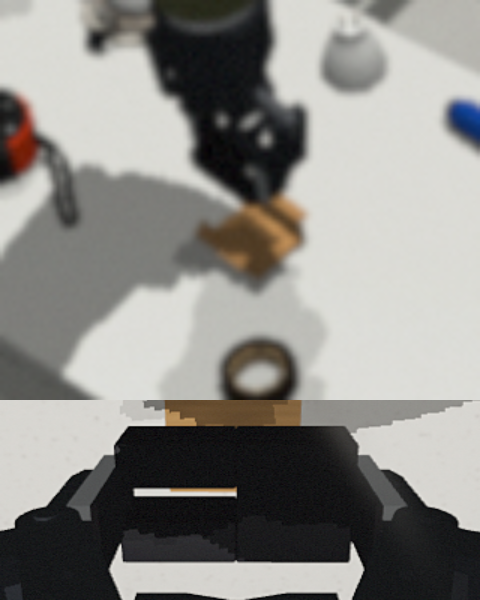

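The pile is up, with the slot visible at (185,491), and the sleeve is empty. Moving it to the clear counter and turning its length along the caddy's.

play_rows(
  steps=[
    {"claw":120,"dp":[-0.006,-0.012,-0.003],"angular":[0,0,0]},
    {"claw":120,"dp":[-0.01,-0.023,0],"angular":[0,0,0]},
    {"claw":120,"dp":[-0.011,-0.026,0],"angular":[0,0,0]},
    {"claw":120,"dp":[-0.011,-0.026,0],"angular":[0,0,0]},
    {"claw":120,"dp":[-0.011,-0.026,0],"angular":[0,0,0]},
    {"claw":120,"dp":[-0.011,-0.026,0],"angular":[0,0,0]},
    {"claw":120,"dp":[-0.01,-0.023,0],"angular":[0,0,0]},
    {"claw":120,"dp":[-0.006,-0.011,0],"angular":[0,0,0]},
  ],
)

```text
clock: 13.3
tcp_pos: [0.5482, -0.0025, 0.0801]
orientation: [-0.0, 0.062, 0.998, -0.0]
wrist_force: [-0.6, 0.4, -1.0]
finger_gap: 0.0589
```

play_rows(
  steps=[
    {"claw":120,"dp":[0,0,0],"angular":[0,0,4]},
    {"claw":120,"dp":[0,0,0],"angular":[0,0,6]},
    {"claw":120,"dp":[0,0,0],"angular":[0,0,6]},
    {"claw":120,"dp":[0,0,0],"angular":[0,0,6]},
    {"claw":120,"dp":[0,0,0],"angular":[0,0,6]},
    {"claw":120,"dp":[0,0,0],"angular":[0,0,6]},
    {"claw":120,"dp":[0,0,0],"angular":[0,0,6]},
    {"claw":120,"dp":[0,0,0],"angular":[0,0,6]},
  ],
)

```text
clock: 13.97
tcp_pos: [0.5474, 0.0007, 0.0802]
orientation: [-0.001, 0.448, 0.894, -0.0]
wrist_force: [0.3, 0.1, -1.3]
finger_gap: 0.0585
```

play_rows(
  steps=[
    {"claw":120,"dp":[0,0,0],"angular":[0,0,6]},
    {"claw":120,"dp":[0,0,0.005],"angular":[0,0,6]},
    {"claw":120,"dp":[0,0,0.01],"angular":[0,0,6]},
    {"claw":120,"dp":[0,0,0.01],"angular":[0,0,6]},
    {"claw":120,"dp":[0,0,0.01],"angular":[0,0,6]},
    {"claw":120,"dp":[0,0,0.01],"angular":[0,0,3.5]},
    {"claw":120,"dp":[0,0,0.01],"angular":[0,0,0]},
    {"claw":120,"dp":[0,0,0.005],"angular":[0,0,0]},
  ],
)

```text
clock: 14.63
tcp_pos: [0.5468, 0.0006, 0.0191]
orientation: [-0.001, 0.684, 0.729, -0.001]
wrist_force: [-1.2, -0.2, -2.5]
finger_gap: 0.0583
```

play_rows(
  steps=[
    {"claw":120,"dp":[0,0,0],"angular":[0,0,0]},
    {"claw":120,"dp":[0,0,0],"angular":[0,0,0]},
    {"claw":120,"dp":[0,0,0],"angular":[0,0,0]},
    {"claw":120,"dp":[0,0,0],"angular":[0,0,0]},
    {"claw":120,"dp":[0,0,0],"angular":[0,0,0]},
    {"claw":120,"dp":[0,0,0],"angular":[0,0,0]},
    {"claw":120,"dp":[0,0,0],"angular":[0,0,0]},
    {"claw":120,"dp":[0,0,0],"angular":[0,0,0]},
  ],
)

```text
clock: 15.3
tcp_pos: [0.5482, 0.0001, 0.0213]
orientation: [0.0, 0.685, 0.728, 0.0]
wrist_force: [0.9, -0.2, -0.2]
finger_gap: 0.0586
```

Run:
```python
from h import *
print(pose().round(4).tolist()); s=env.get_state(); print(s['clock'],s['wrist_force'],s['joint_pos'].round(3))
```

```text
[[-0.061, 0.9981, 0.0004, 0.5482], [0.9981, 0.061, -0.0, 0.0001], [-0.0001, 0.0004, -1.0, 0.0213], [0.0, 0.0, 0.0, 1.0]]
15.3 [ 0.89618574 -0.18850782 -0.21970036] [-0.146  0.426 -0.363  0.781  0.     1.363]
```

play_rows(
  steps=[
    {"claw":120,"dp":[0,0,0.004],"angular":[0,0,0]},
    {"claw":120,"dp":[0,0,0.004],"angular":[0,0,0]},
    {"claw":120,"dp":[0,0,0.004],"angular":[0,0,0]},
    {"claw":120,"dp":[0,0,0.003],"angular":[0,0,0]},
    {"claw":120,"dp":[0,0,0],"angular":[0,0,0]},
    {"claw":120,"dp":[0,0,0],"angular":[0,0,0]},
    {"claw":120,"dp":[0,0,0],"angular":[0,0,0]},
    {"claw":120,"dp":[0,0,0],"angular":[0,0,0]},
  ],
)

```text
clock: 15.97
tcp_pos: [0.5482, 0.0001, 0.0062]
orientation: [0.0, 0.685, 0.728, 0.0]
wrist_force: [0.7, -0.1, -1.2]
finger_gap: 0.058
```

play_rows(
  steps=[
    {"claw":120,"dp":[0,0,0.001],"angular":[0,0,0]},
    {"claw":120,"dp":[0,0,0],"angular":[0,0,0]},
    {"claw":120,"dp":[0,0,0],"angular":[0,0,0]},
    {"claw":120,"dp":[0,0,0],"angular":[0,0,0]},
    {"claw":120,"dp":[0,0,0],"angular":[0,0,0]},
    {"claw":120,"dp":[0,0,0],"angular":[0,0,0]},
    {"claw":120,"dp":[0,0,0],"angular":[0,0,0]},
    {"claw":120,"dp":[0,0,0],"angular":[0,0,0]},
  ],
)

```text
clock: 16.63
tcp_pos: [0.5481, 0.0001, 0.0051]
orientation: [0.0, 0.685, 0.728, 0.0]
wrist_force: [-0.0, 0.4, -1.2]
finger_gap: 0.0586
```

play_rows(
  steps=[
    {"claw":120,"dp":[0,0,0.0007],"angular":[0,0,0]},
    {"claw":120,"dp":[0,0,0],"angular":[0,0,0]},
    {"claw":120,"dp":[0,0,0],"angular":[0,0,0]},
    {"claw":60,"dp":[0,0,0],"angular":[0,0,0]},
    {"claw":30,"dp":[0,0,0],"angular":[0,0,0]},
    {"claw":0,"dp":[0,0,0],"angular":[0,0,0]},
    {"claw":0,"dp":[0,0,0],"angular":[0,0,0]},
    {"claw":0,"dp":[0,0,0],"angular":[0,0,0]},
  ],
)

```text
clock: 17.3
tcp_pos: [0.548, 0.0001, 0.0042]
orientation: [-0.0, 0.685, 0.728, -0.0]
wrist_force: [-0.2, -0.4, 0.3]
finger_gap: 0.0855
```

play_rows(
  steps=[
    {"claw":0,"dp":[0,0,-0.01],"angular":[0,0,0]},
    {"claw":0,"dp":[0,0,-0.02],"angular":[0,0,0]},
    {"claw":0,"dp":[0,0,-0.03],"angular":[0,0,0]},
    {"claw":0,"dp":[0,0,-0.03],"angular":[0,0,0]},
    {"claw":0,"dp":[0,0,-0.03],"angular":[0,0,0]},
    {"claw":0,"dp":[0,0,-0.03],"angular":[0,0,0]},
    {"claw":0,"dp":[0,0,-0.01],"angular":[0,0,0]},
    {"claw":0,"dp":[0,0,0],"angular":[0,0,0]},
  ],
)

```text
clock: 17.97
tcp_pos: [0.5503, -0.0002, 0.1684]
orientation: [0.003, 0.685, 0.728, 0.002]
wrist_force: [1.0, 0.1, -0.2]
finger_gap: 0.0851
```

play_rows(
  steps=[
    {"claw":0,"dp":[0,0,0],"angular":[0,0,-6]},
    {"claw":0,"dp":[0,0,0],"angular":[0,0,-7]},
    {"claw":0,"dp":[0,0,0],"angular":[0,0,-7]},
    {"claw":0,"dp":[0,0,0],"angular":[0,0,-7]},
    {"claw":0,"dp":[0,0,0],"angular":[0,0,-7]},
    {"claw":0,"dp":[0,0,0],"angular":[0,0,-7]},
    {"claw":0,"dp":[0,0,0],"angular":[0,0,-7]},
    {"claw":0,"dp":[0,0,0],"angular":[0,0,-7]},
  ],
)

```text
clock: 18.63
tcp_pos: [0.5469, 0.0003, 0.1624]
orientation: [-0.002, 0.269, 0.963, -0.0]
wrist_force: [-0.1, 0.2, -0.1]
finger_gap: 0.0855
```

play_rows(
  steps=[
    {"claw":0,"dp":[0,0,0],"angular":[0,0,-7]},
    {"claw":0,"dp":[0,0,0],"angular":[0,0,-7]},
    {"claw":0,"dp":[0,0,0],"angular":[0,0,-7]},
    {"claw":0,"dp":[0,0,0],"angular":[0,0,-7]},
    {"claw":0,"dp":[0,0,0],"angular":[0,0,-7]},
    {"claw":0,"dp":[0,0,0],"angular":[0,0,0]},
    {"claw":0,"dp":[0,0,0],"angular":[0,0,0]},
    {"claw":0,"dp":[0,0,0],"angular":[0,0,0]},
  ],
)

```text
clock: 19.3
tcp_pos: [0.5475, 0.0002, 0.1634]
orientation: [-0.001, -0.029, 1.0, 0.0]
wrist_force: [-0.1, 0.1, -0.5]
finger_gap: 0.0855
```

Run:
```python
from h import *
T=pose(); print(T.round(4)[:3].tolist())
im,d,W,K=shot('wrist','w7'); P=cloud(d,W,K); z=P[...,2]
sel=(abs(P[...,0]-.548)<.06)&(abs(P[...,1])<.05)
m=(sel&(z>.009)&(z<.03)).astype(np.uint8)
n,l,st,c=cv2.connectedComponentsWithStats(m)
for i in range(1,n):
    if st[i,4]>80:
        q=P[l==i]; print(st[i],q.mean(0).round(4),np.percentile(q[:,2],[5,50,95]).round(4),rect(q[:,:2]),rect([ray(u,v,.018,W,K)[:2] for v,u in np.argwhere(l==i)]))
u,v=st[1:][st[1:,4].argmax()][:2]
cv2.imwrite('pics/w7c.png',cv2.resize(im[max(v-40,0):v+110,max(u-60,0):u+140,::-1],None,fx=3,fy=3,interpolation=cv2.INTER_CUBIC))
```

```text
[[-0.9983, -0.058, -0.0015, 0.5475], [-0.058, 0.9983, 0.0002, 0.0002], [0.0015, 0.0003, -1.0, 0.1634]]
[ 292  150   50   73 3075] [ 0.5489 -0.      0.0178] [0.0166 0.0179 0.0191] ((547.80126953125, -0.12710952758789062), (59.829898834228516, 40.021575927734375), 3.257887363433838) ((547.2225341796875, -0.11397361755371094), (59.80027389526367, 39.87179183959961), 3.3289616107940674)
```

View pics/w7c.png

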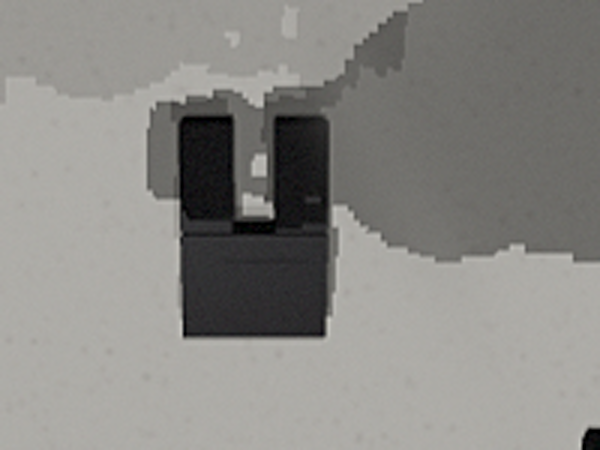

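The pile is set down square and flat at (0.5476,-0.0001), yaw 3.3°, top at 18 mm, with the slot end facing -x. Now I'll grip it across the width, 4 mm toward its +x end.

play_rows(
  steps=[
    {"claw":30,"dp":[-0.004,0,0.02],"angular":[0,0,0]},
    {"claw":60,"dp":[0,0,0.025],"angular":[0,0,0]},
    {"claw":60,"dp":[0,0,0.025],"angular":[0,0,0]},
    {"claw":60,"dp":[0,0,0.025],"angular":[0,0,0]},
    {"claw":60,"dp":[0,0,0.02],"angular":[0,0,0]},
    {"claw":60,"dp":[0,0,0.01],"angular":[0,0,0]},
    {"claw":60,"dp":[0,0,0.005],"angular":[0,0,0]},
    {"claw":60,"dp":[0,0,0],"angular":[0,0,0]},
  ],
)

```text
clock: 20.02
tcp_pos: [0.5515, 0.0004, 0.0336]
orientation: [-0.001, -0.03, 1.0, 0.0]
wrist_force: [0.2, 0.2, -0.4]
finger_gap: 0.065
```

play_rows(
  steps=[
    {"claw":60,"dp":[0,0,0],"angular":[0,0,0]},
    {"claw":60,"dp":[0,0,0],"angular":[0,0,0]},
    {"claw":60,"dp":[0,0,0],"angular":[0,0,0]},
    {"claw":60,"dp":[0,0,0],"angular":[0,0,0]},
    {"claw":60,"dp":[0,0,0],"angular":[0,0,0]},
    {"claw":60,"dp":[0,0,0],"angular":[0,0,0]},
    {"claw":60,"dp":[0,0,0],"angular":[0,0,0]},
    {"claw":60,"dp":[0,0,0],"angular":[0,0,0]},
  ],
)

```text
clock: 20.68
tcp_pos: [0.5521, 0.0004, 0.0345]
orientation: [0.0, -0.031, 1.0, -0.0]
wrist_force: [-0.7, -0.6, 0.4]
finger_gap: 0.0653
```

Run:
```python
from h import *
T=pose(); print(T.round(4)[:3].tolist())
```

```text
[[-0.9981, -0.061, 0.0002, 0.5521], [-0.061, 0.9981, -0.0, 0.0004], [-0.0002, -0.0, -1.0, 0.0345]]
```

play_rows(
  steps=[
    {"claw":60,"dp":[0,-0.0003,0.007],"angular":[0,0,0]},
    {"claw":60,"dp":[0,0,0.007],"angular":[0,0,0]},
    {"claw":60,"dp":[0,0,0.006],"angular":[0,0,0]},
    {"claw":60,"dp":[0,0,0.004],"angular":[0,0,0]},
    {"claw":60,"dp":[0,0,0.0015],"angular":[0,0,0]},
    {"claw":60,"dp":[0,0,0],"angular":[0,0,0]},
    {"claw":60,"dp":[0,0,0],"angular":[0,0,0]},
    {"claw":60,"dp":[0,0,0],"angular":[0,0,0]},
  ],
)

```text
clock: 21.35
tcp_pos: [0.5523, 0.0, 0.009]
orientation: [0.0, -0.031, 1.0, -0.0]
wrist_force: [0.3, 0.3, 0.1]
finger_gap: 0.0652
```

play_rows(
  steps=[
    {"claw":100,"dp":[0,0,0],"angular":[0,0,0]},
    {"claw":115,"dp":[0,0,0],"angular":[0,0,0]},
    {"claw":125,"dp":[0,0,0],"angular":[0,0,0]},
    {"claw":135,"dp":[0,0,0],"angular":[0,0,0]},
    {"claw":145,"dp":[0,0,0],"angular":[0,0,0]},
    {"claw":180,"dp":[0,0,0],"angular":[0,0,0]},
    {"claw":180,"dp":[0,0,0],"angular":[0,0,0]},
    {"claw":180,"dp":[0,0,0],"angular":[0,0,0]},
  ],
  force=70,
)

```text
clock: 22.02
tcp_pos: [0.5523, -0.0001, 0.0095]
orientation: [0.0, -0.031, 1.0, -0.0]
wrist_force: [-2.2, -1.0, 5.8]
finger_gap: 0.0379
```

Run:
```python
from h import *
T=pose(); print(T.round(4)[:3].tolist()); s=env.get_state(); print(s['finger_gap'],s['wrist_force'].round(1))
```

```text
[[-0.9981, -0.061, 0.0007, 0.5523], [-0.061, 0.9981, -0.0004, -0.0001], [-0.0007, -0.0005, -1.0, 0.0095]]
0.03789313264252012 [-2.2 -1.   5.8]
```

Gripped: gap 37.9 mm. Lifting, while a script checks for obstacles around the cell.

play_rows(
  steps=[
    {"claw":180,"dp":[0,0,-0.004],"angular":[0,0,0]},
    {"claw":180,"dp":[0,0,-0.008],"angular":[0,0,0]},
    {"claw":180,"dp":[0,0,-0.015],"angular":[0,0,0]},
    {"claw":180,"dp":[0,0,-0.02],"angular":[0,0,0]},
    {"claw":180,"dp":[0,0,-0.02],"angular":[0,0,0]},
    {"claw":180,"dp":[0,0,-0.015],"angular":[0,0,0]},
    {"claw":180,"dp":[0,0,-0.005],"angular":[0,0,0]},
    {"claw":180,"dp":[0,0,0],"angular":[0,0,0]},
  ],
)

```text
clock: 22.68
tcp_pos: [0.5533, -0.0, 0.0976]
orientation: [0.002, -0.031, 1.0, -0.0]
wrist_force: [-0.3, -0.2, -1.0]
finger_gap: 0.0383
```

Run:
```python
from h import *
for t in ('w2','w3'):
    im,d,W,K=load(t); P=cloud(d,W,K); z=P[...,2]
    s=(z>.03)&(z<.08)&(P[...,0]>.4)&(P[...,0]<.75)
    q=P[s]; q=q[(abs(q[:,0]-.6)<.15)&(abs(q[:,1]+.19)<.15)]
    for nm,w in (('x+',(q[:,0]>.6)&(abs(q[:,1]+.19)<.05)),('y-',(q[:,1]<-.22)&(abs(q[:,0]-.59)<.05)),('y+',(q[:,1]>-.16)&(abs(q[:,0]-.59)<.05))):
        a=q[w]; print(t,nm,len(a), a.min(0).round(3) if len(a) else '', a.max(0).round(3) if len(a) else '')
print(pose().round(4)[:3].tolist(), env.get_state()['finger_gap'])
```

```text
w2 x+ 79 [ 0.651 -0.143  0.03 ] [ 0.66  -0.14   0.068]
w2 y- 536 [ 0.54 -0.34  0.03] [ 0.64  -0.277  0.067]
w2 y+ 354 [ 0.636 -0.105  0.03 ] [ 0.64  -0.088  0.068]
w3 x+ 81 [ 0.651 -0.143  0.032] [ 0.66  -0.14   0.067]
w3 y- 1047 [ 0.54 -0.34  0.03] [ 0.64  -0.277  0.068]
w3 y+ 378 [ 0.636 -0.104  0.03 ] [ 0.64  -0.089  0.068]
[[-0.9981, -0.0611, 0.0034, 0.5533], [-0.0611, 0.9981, -0.0004, -0.0], [-0.0034, -0.0006, -1.0, 0.0976]] 0.038314998796208706
```

play_rows(
  steps=[
    {"claw":180,"dp":[-0.002,-0.012,0],"angular":[0,0,0]},
    {"claw":180,"dp":[-0.004,-0.022,0],"angular":[0,0,0]},
    {"claw":180,"dp":[-0.005,-0.028,0],"angular":[0,0,0]},
    {"claw":180,"dp":[-0.006,-0.03,0],"angular":[0,0,0]},
    {"claw":180,"dp":[-0.006,-0.03,0],"angular":[0,0,0]},
    {"claw":180,"dp":[-0.006,-0.03,0],"angular":[0,0,0]},
    {"claw":180,"dp":[-0.005,-0.027,0],"angular":[0,0,0]},
    {"claw":180,"dp":[-0.003,-0.0142,0],"angular":[0,0,0]},
  ],
)

```text
clock: 23.35
tcp_pos: [0.6006, -0.1944, 0.094]
orientation: [-0.001, -0.029, 1.0, -0.0]
wrist_force: [0.7, 0.5, -0.4]
finger_gap: 0.0383
```

play_rows(
  steps=[
    {"claw":180,"dp":[0,0,0.01],"angular":[0,0,0]},
    {"claw":180,"dp":[0,0,0.015],"angular":[0,-4,0]},
    {"claw":180,"dp":[0,0,0.01],"angular":[0,-4,0]},
    {"claw":180,"dp":[0,0,0.005],"angular":[0,-4,0]},
    {"claw":180,"dp":[0,0,0],"angular":[0,-4,0]},
    {"claw":180,"dp":[0,0,0],"angular":[0,0,0]},
    {"claw":180,"dp":[0,0,0],"angular":[0,0,0]},
    {"claw":180,"dp":[0,0,0],"angular":[0,0,0]},
  ],
)

```text
clock: 24.02
tcp_pos: [0.6026, -0.1902, 0.0561]
orientation: [0.139, -0.03, 0.99, 0.004]
wrist_force: [0.8, 0.2, -0.6]
finger_gap: 0.0384
```

play_rows(
  steps=[
    {"claw":180,"dp":[0,0,0],"angular":[0,0,0]},
    {"claw":180,"dp":[0,0,0],"angular":[0,0,0]},
    {"claw":180,"dp":[0,0,0],"angular":[0,0,0]},
    {"claw":180,"dp":[0,0,0],"angular":[0,0,0]},
    {"claw":180,"dp":[0,0,0],"angular":[0,0,0]},
    {"claw":180,"dp":[0,0,0],"angular":[0,0,0]},
    {"claw":180,"dp":[0,0,0],"angular":[0,0,0]},
    {"claw":180,"dp":[0,0,0],"angular":[0,0,0]},
  ],
)

```text
clock: 24.68
tcp_pos: [0.6022, -0.1904, 0.0559]
orientation: [0.139, -0.03, 0.99, 0.004]
wrist_force: [-0.7, -0.1, -1.2]
finger_gap: 0.0385
```

```bash
cat > cell.py <<'E'
from h import *
C=np.array([.5734,-.1924,.003]); yaw=np.deg2rad(3.5)
ex=np.array([np.cos(yaw),np.sin(yaw),0]); ey=np.array([-np.sin(yaw),np.cos(yaw),0]); ez=np.array([0,0,1.])
def report(c=(.0047,0,.0095)):
    T=pose(); M=np.stack([ex,ey,ez]); f=lambda p:(M@((T[:3,:3]@np.array(p)+T[:3,3])-C)*1000).round(1)
    th=np.degrees(np.arcsin(-T[2,0])); 
    print('theta',th.round(2),'TCP cell',f((0,0,0)),'low bottom corner',f((c[0]+.03,0,c[2])),'low top',f((c[0]+.03,0,c[2]-.018)),'raised bottom',f((c[0]-.03,0,c[2])))
    print('tool y in cell',(M@T[:3,1]).round(4), env.get_state()['wrist_force'].round(1),env.get_state()['finger_gap'],env.get_state()['clock'])
    return T
def goal(th,xa,za,Y=0,c=(.0047,0,.0095)):
    "tool-frame dp and turn about tool y to bring low corner to xa,za(mm), pitch th deg"
    T=pose(); t=np.deg2rad(th)
    tx=-np.cos(t)*ex-np.sin(t)*ez; tz=np.sin(t)*ex-np.cos(t)*ez
    p=C+(xa*ex+za*ez+Y*ey)/1000-(c[0]+.03)*tx-c[2]*tz
    G=np.stack([tx,np.cross(tz,tx),tz],1)
    rv=R.from_matrix(T[:3,:3].T@G).as_rotvec(degrees=True)
    print('goal',th,xa,za,'dp mm',(T[:3,:3].T@(p-T[:3,3])*1000).round(1),'turn',rv.round(2))
E
python3 - <<'E'
from cell import *
report(); goal(16,-3.4,6.9); goal(16,-26.5,.3)
im,d,W,K=shot('wrist','w8')
T=pose(); P=cloud(d,W,K)
z=P[...,2]; v,u=np.mgrid[:400,:640]
m=((z>.0255)&(z<.034)&(abs(P[...,0]-.545)<.02)&(abs(P[...,1]+.194)<.04)).astype(np.uint8)
q=P[m>0]; M=np.stack([ex,ey,ez]); qc=(q-C)@M.T*1000
if len(q): print('hood in cell frame',len(q),np.percentile(qc,[2,50,98],axis=0).round(1).tolist())
cv2.imwrite('pics/w8.png',im[...,::-1][:, 100:540])
E
```

```text
theta 16.0 TCP cell [28.8  0.2 52.9] low bottom corner [-1.9  0.2 34.2] low top [-6.9  0.2 51.5] raised bottom [55.8  0.2 50.8]
tool y in cell [0. 1. 0.] [-0.7 -0.1 -1.2] 0.03851596523604173 24.6833
goal 16 -3.4 6.9 dp mm [ 9.  -0.2 25.9] turn [ 0.  0. -0.]
goal 16 -26.5 0.3 dp mm [33.  -0.2 25.8] turn [ 0.  0. -0.]
hood in cell frame 4618 [[-35.7, -24.3, 23.1], [-29.4, 0.1, 25.4], [-21.9, 24.9, 26.8]]
```

View pics/w8.png

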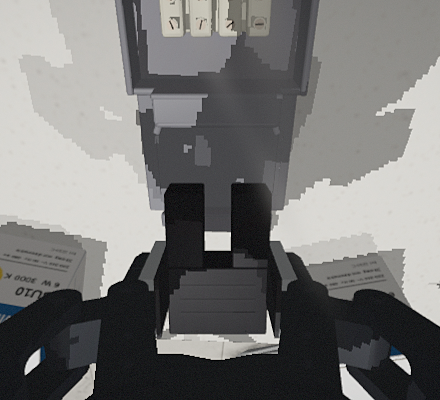

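The measured hood sits at cell X −35.7..−21.9, Y ±24.6, top 25.4 mm, within about 0.4 mm of its nominal place, so the cell frame is good. The pile is held at (218,260), slot end leading. Descending to the entry line.

play_rows(
  steps=[
    {"claw":180,"dp":[0.002,0,0.005],"angular":[0,0,0]},
    {"claw":180,"dp":[0.002,0,0.006],"angular":[0,0,0]},
    {"claw":180,"dp":[0.002,0,0.006],"angular":[0,0,0]},
    {"claw":180,"dp":[0.002,0,0.005],"angular":[0,0,0]},
    {"claw":180,"dp":[0.001,0,0.0029],"angular":[0,0,0]},
    {"claw":180,"dp":[0,0,0],"angular":[0,0,0]},
    {"claw":180,"dp":[0,0,0],"angular":[0,0,0]},
    {"claw":180,"dp":[0,0,0],"angular":[0,0,0]},
  ],
)

```text
clock: 25.4
tcp_pos: [0.6005, -0.1907, 0.0296]
orientation: [0.139, -0.03, 0.99, 0.004]
wrist_force: [-0.4, 0.1, -0.9]
finger_gap: 0.0386
```

play_rows(
  steps=[
    {"claw":180,"dp":[0,0,0],"angular":[0,0,0]},
    {"claw":180,"dp":[0,0,0],"angular":[0,0,0]},
    {"claw":180,"dp":[0,0,0],"angular":[0,0,0]},
    {"claw":180,"dp":[0,0,0],"angular":[0,0,0]},
    {"claw":180,"dp":[0,0,0],"angular":[0,0,0]},
    {"claw":180,"dp":[0,0,0],"angular":[0,0,0]},
    {"claw":180,"dp":[0,0,0],"angular":[0,0,0]},
    {"claw":180,"dp":[0,0,0],"angular":[0,0,0]},
  ],
)

```text
clock: 26.07
tcp_pos: [0.6004, -0.1905, 0.0295]
orientation: [0.139, -0.03, 0.99, 0.004]
wrist_force: [0.0, 0.6, -0.9]
finger_gap: 0.0382
```

Run:
```python
from cell import *
report(); goal(16,-26.5,.3)
```

```text
theta 16.01 TCP cell [27.1  0.2 26.5] low bottom corner [-3.6  0.2  7.8] low top [-8.6  0.2 25.1] raised bottom [54.   0.2 24.4]
tool y in cell [-0.  1.  0.] [ 0.   0.6 -0.9] 0.03817267519177687 26.0667
goal 16 -26.5 0.3 dp mm [24.  -0.2  0.9] turn [0.   0.01 0.  ]
```

play_rows(
  steps=[
    {"claw":180,"dp":[0.002,0,0.0007],"angular":[0,0,0]},
    {"claw":180,"dp":[0.004,0,0],"angular":[0,0,0]},
    {"claw":180,"dp":[0.004,0,0],"angular":[0,0,0]},
    {"claw":180,"dp":[0.004,0,0],"angular":[0,0,0]},
    {"claw":180,"dp":[0.004,0,0],"angular":[0,0,0]},
    {"claw":180,"dp":[0.003,0,0],"angular":[0,0,0]},
    {"claw":180,"dp":[0.002,0,0],"angular":[0,0,0]},
    {"claw":180,"dp":[0.001,0,0],"angular":[0,0,0]},
  ],
)

```text
clock: 26.73
tcp_pos: [0.577, -0.1919, 0.0221]
orientation: [0.139, -0.03, 0.99, 0.004]
wrist_force: [-0.0, -0.9, -0.4]
finger_gap: 0.0385
```

play_rows(
  steps=[
    {"claw":180,"dp":[0,0,0],"angular":[0,0,0]},
    {"claw":180,"dp":[0,0,0],"angular":[0,0,0]},
    {"claw":180,"dp":[0,0,0],"angular":[0,0,0]},
    {"claw":180,"dp":[0,0,0],"angular":[0,0,0]},
    {"claw":180,"dp":[0,0,0],"angular":[0,0,0]},
    {"claw":180,"dp":[0,0,0],"angular":[0,0,0]},
    {"claw":180,"dp":[0,0,0],"angular":[0,0,0]},
    {"claw":180,"dp":[0,0,0],"angular":[0,0,0]},
  ],
)

```text
clock: 27.4
tcp_pos: [0.5776, -0.1919, 0.0222]
orientation: [0.139, -0.03, 0.99, 0.004]
wrist_force: [-0.7, -0.1, -1.2]
finger_gap: 0.0383
```

Run:
```python
from cell import *
report()
for a in [(12,-27.5,.4),(8,-28.5,.4),(4,-29.3,.4),(0,-30,.3)]: goal(*a)
```

```text
theta 16.0 TCP cell [ 4.2  0.2 19.2] low bottom corner [-26.5   0.2   0.5] low top [-31.5   0.2  17.8] raised bottom [31.2  0.2 17.1]
tool y in cell [-0.  1. -0.] [-0.7 -0.1 -1.2] 0.03832615879516194 27.4
goal 12 -27.5 0.4 dp mm [ 0.4 -0.2  2.3] turn [-0.  4.  0.]
goal 8 -28.5 0.4 dp mm [ 1.  -0.2  4.5] turn [-0.  8.  0.]
goal 4 -29.3 0.4 dp mm [ 1.5 -0.2  6.8] turn [-0. 12.  0.]
goal 0 -30 0.3 dp mm [ 2.2 -0.2  9.2] turn [-0. 16.  0.]
```

No contact during entry, and the low end is under the hood. Now I'll lower the raised end.

play_rows(
  steps=[
    {"claw":180,"dp":[0.0001,0,0.0006],"angular":[0,1,0]},
    {"claw":180,"dp":[0.0001,0,0.0006],"angular":[0,1,0]},
    {"claw":180,"dp":[0.0001,0,0.0006],"angular":[0,1,0]},
    {"claw":180,"dp":[0.0001,0,0.0006],"angular":[0,1,0]},
    {"claw":180,"dp":[0.0001,0,0.0006],"angular":[0,1,0]},
    {"claw":180,"dp":[0.0001,0,0.0005],"angular":[0,1,0]},
    {"claw":180,"dp":[0.0001,0,0.0005],"angular":[0,1,0]},
    {"claw":180,"dp":[0.0001,0,0.0005],"angular":[0,1,0]},
  ],
)

```text
clock: 28.07
tcp_pos: [0.5779, -0.1919, 0.0176]
orientation: [0.069, -0.031, 0.997, 0.002]
wrist_force: [-0.2, 0.0, -0.4]
finger_gap: 0.0384
```

Run:
```python
from cell import *
report()
for a in [(4,-29.3,.4),(0,-30,.3)]: goal(*a)
```

```text
theta 7.9 TCP cell [ 4.5  0.2 14.6] low bottom corner [-28.6   0.2   0.4] low top [-31.    0.2  18.2] raised bottom [30.9  0.2  8.7]
tool y in cell [-1.e-04  1.e+00  0.e+00] [-0.2  0.  -0.4] 0.03835775237318407 28.0667
goal 4 -29.3 0.4 dp mm [ 0.2 -0.2  2.3] turn [0.   3.9  0.01]
goal 0 -30 0.3 dp mm [ 0.5 -0.2  4.8] turn [0.   7.9  0.01]
```

play_rows(
  steps=[
    {"claw":180,"dp":[0,0,0.0006],"angular":[0,1,0]},
    {"claw":180,"dp":[0.0001,0,0.0006],"angular":[0,1,0]},
    {"claw":180,"dp":[0,0,0.0006],"angular":[0,1,0]},
    {"claw":180,"dp":[0.0001,0,0.0006],"angular":[0,1,0]},
    {"claw":180,"dp":[0,0,0.0006],"angular":[0,1,0]},
    {"claw":180,"dp":[0,0,0.0006],"angular":[0,1,0]},
    {"claw":180,"dp":[0,0,0.0006],"angular":[0,1,0]},
    {"claw":180,"dp":[0,0,0.0006],"angular":[0,1,0]},
  ],
)

```text
clock: 28.73
tcp_pos: [0.578, -0.1919, 0.0128]
orientation: [-0.001, -0.031, 1.0, -0.0]
wrist_force: [-1.3, 0.6, -1.3]
finger_gap: 0.0385
```

play_rows(
  steps=[
    {"claw":180,"dp":[0,0,0],"angular":[0,0,0]},
    {"claw":180,"dp":[0,0,0],"angular":[0,0,0]},
    {"claw":180,"dp":[0,0,0],"angular":[0,0,0]},
    {"claw":180,"dp":[0,0,0],"angular":[0,0,0]},
    {"claw":180,"dp":[0,0,0],"angular":[0,0,0]},
    {"claw":180,"dp":[0,0,0],"angular":[0,0,0]},
    {"claw":180,"dp":[0,0,0],"angular":[0,0,0]},
    {"claw":180,"dp":[0,0,0],"angular":[0,0,0]},
  ],
)

```text
clock: 29.4
tcp_pos: [0.5779, -0.192, 0.013]
orientation: [0.0, -0.03, 1.0, -0.0]
wrist_force: [-0.4, 0.5, -0.8]
finger_gap: 0.0384
```

Run:
```python
from cell import *
report(); goal(0,-30,0)
```

```text
theta 0.01 TCP cell [ 4.5  0.1 10. ] low bottom corner [-30.2   0.2   0.5] low top [-30.2   0.2  18.5] raised bottom [29.8  0.1  0.5]
tool y in cell [ 1.e-04  1.e+00 -1.e-04] [-0.4  0.5 -0.8] 0.03836751248729241 29.4
goal 0 -30 0 dp mm [-0.2 -0.1  0.5] turn [-0.01  0.01 -0.01]
```

play_rows(
  steps=[
    {"claw":180,"dp":[0,0,0.0005],"angular":[0,0,0]},
    {"claw":180,"dp":[0,0,0],"angular":[0,0,0]},
    {"claw":180,"dp":[0,0,0],"angular":[0,0,0]},
    {"claw":100,"dp":[0,0,0],"angular":[0,0,0]},
    {"claw":70,"dp":[0,0,0],"angular":[0,0,0]},
    {"claw":70,"dp":[0,0,0],"angular":[0,0,0]},
    {"claw":70,"dp":[0,0,0],"angular":[0,0,0]},
    {"claw":70,"dp":[0,0,0],"angular":[0,0,0]},
  ],
)

```text
clock: 30.07
tcp_pos: [0.578, -0.1919, 0.0124]
orientation: [0.0, -0.031, 1.0, -0.0]
wrist_force: [-0.9, -1.0, -0.1]
finger_gap: 0.0618
```

play_rows(
  steps=[
    {"claw":70,"dp":[0,0,-0.005],"angular":[0,0,0]},
    {"claw":70,"dp":[0,0,-0.015],"angular":[0,0,0]},
    {"claw":70,"dp":[0,0,-0.025],"angular":[0,0,0]},
    {"claw":70,"dp":[0,0,-0.035],"angular":[0,0,0]},
    {"claw":70,"dp":[0,0,-0.04],"angular":[0,0,0]},
    {"claw":70,"dp":[0,0,-0.035],"angular":[0,0,0]},
    {"claw":70,"dp":[0,0,-0.02],"angular":[0,0,0]},
    {"claw":70,"dp":[0,0,-0.01],"angular":[0,0,0]},
  ],
)

```text
clock: 30.73
tcp_pos: [0.5795, -0.1926, 0.2021]
orientation: [0.003, -0.031, 1.0, -0.002]
wrist_force: [-0.7, 0.3, 1.0]
finger_gap: 0.0617
```

play_rows(
  steps=[
    {"claw":0,"dp":[0,0,0],"angular":[0,0,0]},
    {"claw":0,"dp":[0,0,0],"angular":[0,0,0]},
    {"claw":0,"dp":[0,0,0],"angular":[0,0,0]},
    {"claw":0,"dp":[0,0,0],"angular":[0,0,0]},
    {"claw":0,"dp":[0,0,0],"angular":[0,0,0]},
    {"claw":0,"dp":[0,0,0],"angular":[0,0,0]},
    {"claw":0,"dp":[0,0,0],"angular":[0,0,0]},
    {"claw":0,"dp":[0,0,0],"angular":[0,0,0]},
  ],
)

```text
clock: 31.4
tcp_pos: [0.5778, -0.1919, 0.1969]
orientation: [-0.0, -0.031, 1.0, 0.0]
wrist_force: [-0.8, -1.0, 0.1]
finger_gap: 0.0854
```

Run:
```python
from cell import *
im,d,W,K=shot('wrist','w9'); P=cloud(d,W,K); M=np.stack([ex,ey,ez]); Q=(P-C)@M.T*1000
s=(abs(Q[...,0])<20)&(abs(Q[...,1])<18)&(Q[...,2]>10)
q=Q[s]; A=np.c_[q[:,:2],np.ones(len(q))]; co=np.linalg.lstsq(A,q[:,2],rcond=None)[0]; print('top plane tilt rad',co[:2].round(4),'z mid',co[2].round(2))
m=((abs(Q[...,0])<35)&(abs(Q[...,1])<24)&(Q[...,2]>14)&(Q[...,2]<22)&(im.max(2)<75))
for a in (0,1): print('pile extent',a,np.percentile(Q[m][:,a],[1,50,99]).round(1))
st=((abs(Q[...,0]+63.5)<26)&(abs(Q[...,1])<32)&(Q[...,2]>8)&(im.min(2)>120)); print('strip in cell frame',Q[st].mean(0).round(1), 'expected bin x -63.5')
v,u=np.nonzero((abs(Q[...,0]+20)<80)&(abs(Q[...,1])<50)); 
cv2.imwrite('pics/w9c.png',cv2.resize(im[v.min():v.max(),u.min():u.max(),::-1],None,fx=2.5,fy=2.5) if u.max()-u.min()<300 else im[...,::-1])
print(env.get_state()['clock'],env.get_state()['finger_gap'],env.get_state()['tcp_pos'])
```

```text
top plane tilt rad [-8.0603  0.196 ] z mid 177.27
pile extent 0 [-20.7   6.9  29.4]
pile extent 1 [-19.1   0.4  20.1]
strip in cell frame [-64.   -0.7  14.3] expected bin x -63.5
31.45 0.08544302321870179 [ 0.57791075 -0.19188464  0.19709998]
```

View pics/w9c.png

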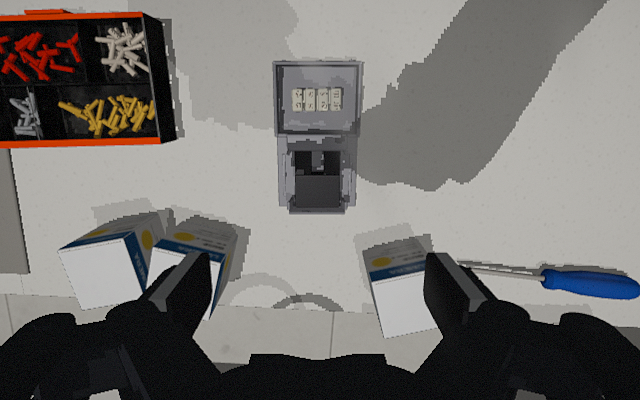

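The pile is in the cell at (320,182), under the hood, with the strip in the bin at (317,100). The plane fit picked up gripper pixels, so I'll redo it from the saved image and then hand in.

Run:
```python
from cell import *
im,d,W,K=load('w9'); P=cloud(d,W,K); M=np.stack([ex,ey,ez]); Q=(P-C)@M.T*1000
q=Q[(Q[...,0]>-18)&(Q[...,0]<26)&(abs(Q[...,1])<17)&(Q[...,2]>10)&(Q[...,2]<30)]
A=np.c_[q[:,:2],np.ones(len(q))]; co=np.linalg.lstsq(A,q[:,2],rcond=None)[0]; print('tilt',co[:2].round(4),'top z',co[2].round(2),len(q))
if max(abs(co[:2]))<.03 and abs(co[2]-18)<1.2: print(env.hand_in())
```

```text
tilt [0.0082 0.0039] top z 17.87 1591
the job is handed in; nothing more can be done
None
```

The job is done and handed in at about 31.5 s of the 66 s allowed; `hand_in` reported no verdict.

- **Strip:** I put the terminal strip in the open bin and let it go. It last measured within about 1 mm of the bin's middle, lying flat.
- **Packers out of the sleeve:** I lifted the three packers as one pile by their ends and set them down on the bare counter. There the pile was 59.8 × 40 mm, top at 18 mm, with nothing out of line in the picture. After letting go, I gripped it again across its width.
- **Into the cell:** I tipped the slot end in under the hood at 16° with no contact force above the sensor noise. Then I lowered the other end level and let go.

**Last checks:**
- The pile's top is 17.9 mm above the cell floor, against 18 mm nominal, with a tilt under 0.01 rad.
- The +x end measured at cell X +29.4 mm (nominal +30) and the sides at −19.1 and +20.1 mm. That puts the pile within about 1 mm of the middle. The other end is under the hood, so I could not see it.
- The gripper is open and clear of everything at about 0.2 m height, and my moves kept clear of the other things on the counter. I did not measure their positions again.

My first flatness check in the cell gave a nonsense value because it included pixels of the gripper. The redo from the same picture gave the top height and tilt above. One camera check before entry found the hood within 0.4 mm of where I expected it.

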